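# Gauge a brass bar under a ratchet micrometer

## Task

Gauge the brass bar: take it from the soldering brick, lay it flat on the granite base of the micrometer stand, slide it lengthwise and straight under the spindle until its end butts gently against the back stop, and let go of it. Then turn the ratchet knob at the very top of the micrometer clockwise, by the knob only and never by the thimble below it, until it slips on the bar; give it three clicks of slip (an eighth of a turn in all), four at the very most, and leave the bar clamped there, hands off. Leave the flux jar, its lid and the brush alone.

Things in the scene. Friction and masses are not known exactly. Their poses are not given: they have to be found in the camera images.
- bar: the brass bar to be gauged: plain flat bar, 120 long (its x) x 20 wide (its y) x 4 to 8 thick (not known: that is what is to be gauged), 0.15 kg. Origin: centre of the underside. Both ends are alike. It starts lying flat on the soldering brick.
- brick: pale grey soldering brick, 85 (x) x 150 (y) x 50 high, immovable. Origin: centre of its underside. The bar starts on its top, along the brick's y give or take 0.2 rad.
- stand: the micrometer stand, immovable: black granite base 230 (x) x 130 (y) x 40 high, flat and clear on top; a 25 mm steel column at x = +88 in a clamp ring, ending 154 above the table, carries an arm with the micrometer head, upright over the base on the axis x = +10, y = 0. Origin: centre of the base's underside. The bar goes in from the -x end, towards +x.
- anvil (a point): centre of the steel anvil disc let flush into the granite base (40 above the table), right under the spindle; axes as the stand's. Above it, from 82 to 138 above the table, are the head and its arm: they reach 18 mm from the axis to -x and +y, a read-out box 36 mm to -y; the arm runs to +x.
- stop: steel back stop on the granite base behind the spindle, 14 (x) x 34 (y) x 16 high with two screw heads on top; fixed. Its flat face looks to -x of the stand.
- stop_face (a point): foot of the stop's face, in the middle, on the top of the granite base (40 above the table). Its x points the way the bar is slid in (into the stop), y across, z up. The spindle's axis lies at x = -18 in this frame. With the bar home, the bar's origin is at x = -60, y = 0, z = 0 and it lies along x.
- spindle: the micrometer's steel spindle, 6.5 mm diameter, upright, coming down out of the head; it does not rotate. Origin: centre of its lower face, which starts 10.5 to 14.5 above the granite. A full turn of the ratchet knob clockwise (seen from above) lowers it by 10 mm (quick feed). When the ratchet slips it presses with about 10 N, and it stays tight by friction when the knob is let go.
- ratchet_top (a point): centre of the top of the dark knurled ratchet knob, on the spindle's axis, 196 above the table; it does not rise or sink. The knob is 16 mm in diameter and 24 high (172 to 196 above the table) with a yellow line on top. Turning it freely takes about 0.02 N m; with the spindle on the bar the torque rises to about 0.036 N m, and there it slips on the thimble.
- thimble: the light metal thimble directly below the ratchet knob, 24 mm in diameter, 138 to 168 above the table, with a yellow line on its upper rim. Origin: centre of its underside, on the spindle's axis. It turns with the knob, about z, until the ratchet slips; then it stands still while the knob turns on. Not to be gripped: turned by the thimble, the spindle has no force limit.
- ratchet (a joint): how far the ratchet knob has slipped on the thimble, rad, positive clockwise (it slips only that way); 0 at the start and for as long as the thimble turns with the knob. The ratchet has 24 clicks to the turn: three clicks are 0.79 rad. It is the slip, not the knob's angle.
- jar: small clear glass flux jar, 52 diameter, 50 high, open, loose; a bystander. Origin: centre of its underside.
- jar_lid: black jar lid with white inside, 60 diameter, 10 high, loose on the table; a bystander. Origin: centre of its underside.
- brush: flux brush with blue and white handle, 175 long (x), 8 thick, loose on the table; a bystander. Origin: middle of its underside.

How it is judged (in metres and radians):
On the way, in this order (a step that is already met when the one before it is completed fails the run):
1. the bar lies flat and straight on the granite base under the spindle, its end against the back stop, let go (x of bar in the frame of stop_face between -0.0615 and -0.057 m and y of bar in the frame of stop_face between -0.004 and 0.004 m and z of bar in the frame of stop_face between -0.002 and 0.002 m and angle between the x axis of bar and the x axis of stop_face, either way round below 0.06 rad and angle between bar's own z axis and vertical below 0.05 rad and contact force between the fingers and bar below 0.1 N), for 0.2 s.
2. the ratchet knob has been turned until it slips, with the spindle bearing on the bar (value of joint ratchet above 0.25 rad and contact force between spindle and bar above 4 N), for 0.1 s.
At the end, for the whole second after the job is handed in: The bar lies flat on the granite base, within 1.5 mm of the back stop, within 4 mm of its middle line and 0.06 rad of straight, clamped by the spindle with more than 4 N, at rest and let go; the ratchet has slipped by 0.25 to 1.1 rad (all of step 1 and all of step 2 and value of joint ratchet below 1.1 rad and linear speed of bar below 0.01 m/s); the robot touches nothing.
It fails at once if the thimble is gripped or pushed by the fingers with more than 8 N (contact force between the fingers and thimble_c0 above 8 N).
It fails at once if the spindle is forced onto the bar with more than 18 N (the ratchet alone gives about 10 N), as when turning by the thimble (contact force between spindle and bar above 18 N).
It fails at once if the ratchet is run on by more than four clicks of slip (1.1 rad) (value of joint ratchet above 1.1 rad).
It fails at once if the bar is rammed into the back stop with more than 20 N (contact force between bar and stop above 20 N).
It fails at once if the jar, the lid or the brush is moved by more than 20 mm (distance of any of jar, jar_lid, brush from where it was at the start of the episode above 0.02 m).
It also fails if it takes over 72 s, if anything falls off the work surface, if the arm or the gripper's body presses on something with over 40 N, if the wrist force passes 120 N, or if a joint passes its speed limit or range.

## Robot

A 6-joint arm with a two-finger parallel gripper is mounted at the origin on the work surface. World frame = base frame: x ahead of the robot, y to its left, z up, the work surface at z = 0. Lengths are in mm, angles in rad, forces in N, time in s.
With the tool pointing down it reaches from about 350 to 950 mm from the base axis. Payload 17.4 kg.
Tool frame: the origin (TCP) lies at the very end of the fingers, on their centre line; the grasp point (between the pads) lies 19 mm behind it (env.pinch_z is the distance from the TCP to the grasp point, in mm); z points along the fingers, y is the line along which they close (so a half turn about z gives the same grasp; the last joint's range is limited). The gripper opens to 93 mm and grips with 3 to 60 N. Pads are 15 mm wide; open, the fingers measure 128 mm over their backs; the gripper's body (75 mm by 188 mm) begins 65 mm behind the grasp point.
Start: joints at [1.307, 0.116, 1.442, -0, 1.584, -0.038], TCP at [151.131, 657.869, 190.146] pointing down, gripper open.
Joint ranges: [-2.83, 2.83], [-0.83, 2.19], [0.07, 2.5], [-1.14, 4.28], [0.01, 3], [-2.97, 2.97]. Speed limits (rad/s): [1.89, 1.89, 2.22, 3.14, 3.14, 3.14].

## Interface

Orientations are given as a unit quaternion [x, y, z, w].
In Python, from plant import monitor, optics, env, spotter gives the robot as it stands. The module is installed in compiled form; this text tells all that it offers.
- The arm moves only by the tool arm_command, never from a script. Its argument "rows" is text: rows parted by semicolons, each of 7 numbers parted by spaces: the opening, from 0 (shut) to 1 (fully open), then the shift along the tool's x, y, z in units of 0.8 m (1.0 is 0.8 m), then the turn, a rotation vector about the tool's x, y, z in units of 60 degrees (1.0 is 60 degrees). In form: hand dx dy dz wx wy wz; .... A call has 1 to 20 rows; each row shifts and turns the commanded pose from where the row before left it, along the tool's axes as they then stand; what a row does not reach is not made up. A row lasts 1/8 s, in which the tool goes at most 62.5 mm and 10.7 degrees, less where a joint would pass 70% of its speed; a pose out of reach is approached as far as the arm can. A call with a number of a shift or a turn outside -1 to 1 is refused whole. A call with a gripper value outside its range is refused whole. The fingers move at their own pace and stop on an object; the grip force is fixed at half the most. Time passes only in rows, so rows that do not move let the fingers close. It gives the time, the measured TCP pose, the force, the opening and the grip force at its end, in the units of the state.
- monitor.read_state(): the state, without advancing time (a new reading comes with each control period).
- optics.grab_frame(name): name is "side" or "top" or "wrist"; returns a dict with "frame" (384x512x3 uint8, red, green, blue), "mtx" (3x3 intrinsics, pixels), "dist_coeffs" ([k1, k2, p1, p2, k3] as OpenCV has them; the pictures are not rectified), "world_to_cam" (4x4, takes a point from world to camera coordinates). Camera axes: x right, y down, z forward; pixel columns grow to the right and rows downward; lengths in mm; the calibration is good to about 2 mm. A picture is of the moment at which its call begins. There is no depth.
- env.sign_off(): hands the job in; it is judged then, once.
Trained networks look in a picture, given as the dict that the camera call returned (one of the last four; its "shot" number tells which), for a name from the list of things; names that differ only in an ending like _2 or _b are one class to them, and where a whole thing is asked for, a point or a joint stands for the part that bears it (a point fixed in the world has none). Each returns a list of dicts, best first, with "conf" (0 to 1); they miss things now and then, are a little off and sometimes report something else, mostly with a low value. They report only what shows in the picture. A call takes as long as a camera call.
- spotter.masks_of(picture, query): "pixels" (384x512 bool, what is visible of it) and "bbox" ([left, top, right, bottom] in pixels, round what is visible of it).
The state is a dict: "clock": time; "qpos": joint angles; "joint_velocities": joint speeds; "joint_torque": joint torques, N m; "tcp_pos": TCP position; "tcp_rot": TCP orientation; "ft_force": force on the tool from outside, world axes, zero at the start; "wrist_torque": the same for the moment, N m; "gripper_width": finger opening in mm; "grasp_force": force on a finger pad.
Only numpy, scipy, OpenCV 4.12 (cv2) and the standard library are available. Lean on these libraries where they do the work, as an engineer would, in place of code of your own. Each camera call takes 0.05 s, during which the arm holds its last target. There are 200 camera calls.

## Working session

There is one attempt and no reset: what is moved stays moved. The work goes in short steps, Python scripts to look and compute and a tool call to move; the robot and the scene stay as the last step left them, time stands still between calls to the robot, and variables do not carry over. Pictures are saved under pics/ and viewed, at most 10 in all, crops included, and the job is handed in when it is done.

Besides the shell and the picture viewer there is one more tool, called by a JSON object that holds its "fn" and its "kwargs", one argument or row to a line. arm_command: Moves the arm, as the interface text tells. Its arguments: {"type":"object","properties":{"rows":{"type":"string"}},"required":["rows"]}

```bash
mkdir -p pics
cat > h.py <<'E'
import numpy as np,cv2
from plant import monitor,optics,env,spotter
def grab(n,save=None):
    p=optics.grab_frame(n)
    if save: cv2.imwrite('pics/'+save,p['frame'][:,:,::-1])
    return p
def ray(p,uv):
    W=np.array(p['world_to_cam']);R=W[:3,:3];t=W[:3,3]
    n=cv2.undistortPoints(np.array(uv,float).reshape(-1,1,2),np.array(p['mtx']),np.array(p['dist_coeffs'])).reshape(-1,2)
    d=np.c_[n,np.ones(len(n))]@R
    return -R.T@t,d
def onz(p,uv,z):
    c,d=ray(p,uv); return (c+d*((z-c[2])/d[:,2])[:,None])
def proj(p,X):
    W=np.array(p['world_to_cam']);
    return cv2.projectPoints(np.array(X,float).reshape(-1,1,3),cv2.Rodrigues(W[:3,:3])[0],W[:3,3],np.array(p['mtx']),np.array(p['dist_coeffs']))[0].reshape(-1,2)
E
python3 - <<'E'
from h import *
ps={n:grab(n,n+'0.png') for n in('top','side','wrist')}
a=np.vstack([np.hstack([ps['top']['frame'],ps['side']['frame']])])[:,:,::-1]
cv2.imwrite('pics/a.png',cv2.resize(a,(800,300)))
for n in('top','side'):
    p=ps[n]
    for q in('bar','brick','stand','stop','ratchet_top','thimble','spindle','jar','jar_lid','brush'):
        m=spotter.masks_of(p,q)[:2]
        for k in m:
            r=cv2.minAreaRect(np.argwhere(k['pixels'])[:,::-1].astype(np.float32)); print(n,q,round(k['conf'],2),np.round(k['bbox']),np.round(cv2.boxPoints(r)).tolist())
    print(np.round(-np.array(p['world_to_cam'])[:3,:3].T@np.array(p['world_to_cam'])[:3,3]))
s=monitor.read_state();print(s,env.pinch_z)
E
```

```text
top bar 0.75 [340. 222. 404. 238.] [[341.0, 232.0], [341.0, 222.0], [400.0, 225.0], [400.0, 235.0]]
top bar 0.54 [134. 157. 256. 230.] [[134.0, 165.0], [253.0, 155.0], [258.0, 219.0], [139.0, 229.0]]
top brick 0.66 [326. 203. 410. 248.] [[326.0, 208.0], [401.0, 199.0], [406.0, 243.0], [331.0, 251.0]]
top stand 0.86 [137. 157. 259. 226.] [[133.0, 163.0], [253.0, 154.0], [258.0, 218.0], [138.0, 228.0]]
top stop 0.56 [177. 196. 189. 198.] [[179.0, 195.0], [187.0, 195.0], [187.0, 200.0], [179.0, 200.0]]
top ratchet_top 0.71 [324. 204. 410. 250.] [[325.0, 206.0], [403.0, 198.0], [407.0, 244.0], [329.0, 252.0]]
top ratchet_top 0.68 [133. 154. 257. 226.] [[133.0, 164.0], [253.0, 155.0], [258.0, 219.0], [138.0, 228.0]]
top thimble 0.64 [175. 175. 189. 194.] [[173.0, 181.0], [182.0, 172.0], [194.0, 184.0], [185.0, 193.0]]
top jar 0.67 [263. 108. 291. 136.] [[255.0, 123.0], [272.0, 105.0], [289.0, 122.0], [272.0, 140.0]]
top jar 0.29 [134. 154. 257. 226.] [[133.0, 163.0], [253.0, 154.0], [258.0, 219.0], [137.0, 228.0]]
top jar_lid 0.68 [254. 280. 283. 307.] [[249.0, 298.0], [261.0, 273.0], [28
[... 1322 characters left out ...]
s': array([ 1.30721242e+00,  1.16008615e-01,  1.44160614e+00,  1.39325193e-06,
        1.58394726e+00, -3.77799684e-02]), 'joint_velocities': array([ 0.00081121, -0.00183672,  0.00199836,  0.00047086,  0.00076207,
       -0.00085606]), 'joint_torque': array([-3.87701220e-03, -7.21041584e+01, -6.22740769e+01,  7.78436917e-02,
        1.86791812e-02,  2.10075081e-05]), 'tcp_pos': array([151.12618561, 657.88583077, 190.13650751]), 'tcp_rot': array([1.12662253e-01, 9.93633341e-01, 1.52468721e-05, 1.61042644e-06]), 'ft_force': array([ 0.22534778,  0.69315927, -0.1532154 ]), 'wrist_torque': array([ 0.05454905, -0.00697814, -0.02005924]), 'grasp_force': 0.0, 'gripper_width': 92.94994365938517} 18.8
```

View pics/top0.png

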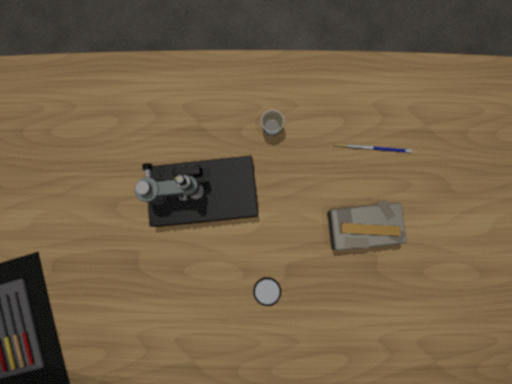

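View pics/side0.png

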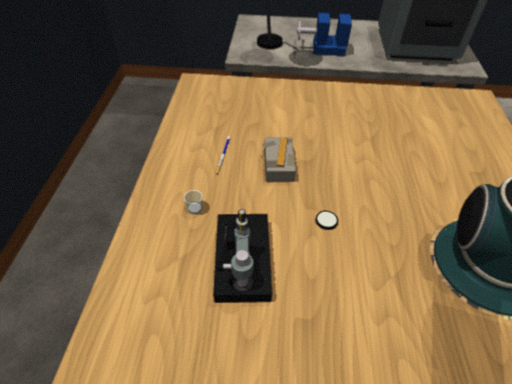

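The top view shows the stand at (200,190), column at its left end, with the bar on the brick at (370,230). The side view agrees.

Run:
```python
from h import *
p=grab('top');q=grab('side')
f=p['frame']
print('granite',onz(p,[(148,166),(252,157),(257,216),(151,225)],40).round())
print('brick top',onz(p,[(331,208),(402,204),(405,244),(335,249)],50).round())
print('bar',onz(p,[(341,232),(341,222),(400,225),(400,235)],56).round())
print('knob',onz(p,[(182,181)],196).round(), 'column',onz(p,[(145,188)],154).round())
print('jar',onz(p,[(272,123)],0).round(),'lid',onz(p,[(267,292)],10).round(),'brush',onz(p,[(336,146),(411,150)],4).round())
# candidate mask line fit for bar by color
hsv=cv2.cvtColor(f,cv2.COLOR_RGB2HSV)
c=hsv[215:245,335:410]; m=((c[...,1]>120)&(c[...,2]>90)).astype(np.uint8)
ys,xs=np.nonzero(m); P=np.c_[xs+335,ys+215].astype(np.float32); r=cv2.minAreaRect(P); print(len(xs),r); B=onz(p,cv2.boxPoints(r),56);print(B.round(1),B.mean(0).round(1))
cv2.imwrite('pics/topc.png',cv2.resize(f[140:260,125:425,::-1],(800,320),interpolation=cv2.INTER_CUBIC))
```

```text
granite [[661. 163.  40.]
 [682. -59.  40.]
 [557. -70.  40.]
 [536. 151.  40.]]
brick top [[ 574. -222.   50.]
 [ 583. -369.   50.]
 [ 502. -373.   50.]
 [ 491. -229.   50.]]
bar [[ 525. -240.   56.]
 [ 545. -241.   56.]
 [ 540. -361.   56.]
 [ 520. -361.   56.]]
knob [[605.  54. 196.]] column [[598. 130. 154.]]
jar [[ 769. -102.    0.]] lid [[399. -93.  10.]] brush [[ 716. -244.    4.]
 [ 709. -413.    4.]]
529 ((370.1188049316406, 229.24307250976562), (58.1826286315918, 9.09267807006836), 3.012787342071533)
[[ 524.8 -239.8   56. ]
 [ 543.  -241.1   56. ]
 [ 537.5 -359.9   56. ]
 [ 519.2 -358.3   56. ]] [ 531.1 -299.8   56. ]
```

View pics/topc.png

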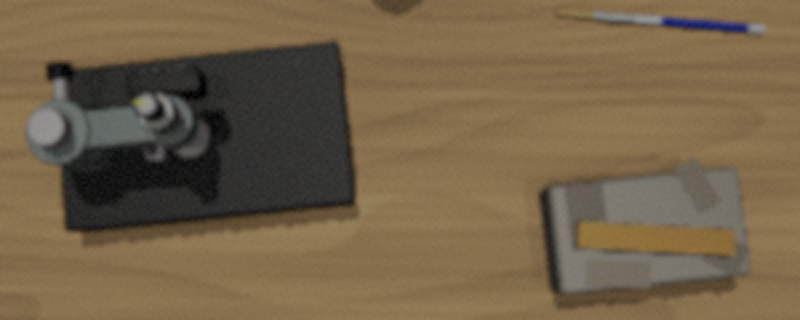

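{"fn": "arm_command", "kwargs": {
  "rows": "0.43 0 0 0 0 0 0.166;0.43 0 0 0 0 0 0.166;0.43 0 0 0 0 0 0.166;0.43 0 0 0 0 0 0.166;0.43 0 0 0 0 0 0.166;0.43 0 0 0 0 0 0.166;0.43 0 0 0 0 0 0.166;0.43 0 0 0 0 0 0.165;0.43 -0.04 0.047 -0.009 0 0 0;0.43 -0.04 0.047 -0.009 0 0 0;0.43 -0.04 0.047 -0.009 0 0 0;0.43 -0.04 0.047 -0.009 0 0 0;0.43 -0.04 0.047 -0.009 0 0 0;0.43 -0.04 0.047 -0.009 0 0 0;0.43 -0.04 0.047 -0.009 0 0 0;0.43 -0.04 0.047 -0.009 0 0 0"
}}

```text
clock: 3.25
tcp_pos: [441.2, 387.4, 248.2]
tcp_rot: [0.723, 0.691, 0.0, 0.0]
ft_force: [0.9, 0.8, 0.5]
gripper_width: 40.0
grasp_force: 0.0
```

{"fn": "arm_command", "kwargs": {
  "rows": "0.43 -0.068 0.003 0 0 0 0;0.43 -0.068 0.003 0 0 0 0;0.43 -0.068 0.003 0 0 0 0;0.43 -0.068 0.003 0 0 0 0;0.43 -0.068 0.003 0 0 0 0;0.43 -0.068 0.003 0 0 0 0;0.43 -0.068 0.003 0 0 0 0;0.43 -0.068 0.003 0 0 0 0;0.43 -0.068 0.003 0 0 0 0;0.43 -0.068 0.003 0 0 0 0;0.43 -0.068 0.003 0 0 0 0;0.43 0 0.05 0.04 0 0 0;0.43 0 0.05 0.04 0 0 0;0.43 0 0 0 0 0 0;0.43 0 0 0 0 0 0"
}}

```text
clock: 5.12
tcp_pos: [519.6, -213.8, 184.3]
tcp_rot: [0.723, 0.691, -0.0, 0.0]
ft_force: [0.2, 0.8, 0.5]
gripper_width: 40.0
grasp_force: 0.0
```

```bash
cat >> h.py <<'E'
from scipy.spatial.transform import Rotation as Rn
def pose():
    s=monitor.read_state();R=Rn.from_quat(s['tcp_rot']).as_matrix();return s,s['tcp_pos'],R
def goto(x,y,z,ang):
    s,t,R=pose()
    a=np.arctan2(R[1,0],R[0,0]);d=R.T@(np.array([x,y,z])-t)
    da=(a-ang+np.pi)%(2*np.pi)-np.pi
    print('tcp',t.round(1),'yaw',round(a,4),'tilt',(R[:2,2]).round(4),'shift units',(d/800).round(4),'turn units',round(np.degrees(da)/60,4),'clock',s['clock'],'q',s['qpos'].round(2))
E
python3 - <<'E'
from h import *
goto(530,-325,90,1.524)
p=grab('wrist','w1.png')
print(proj(p,[[530,-325,54],[533.9,-240.5,54],[528.4,-359.1,54]]))
E
```

```text
tcp [ 519.6 -213.8  184.3] yaw 1.5264 tilt [ 0.0001 -0.0002] shift units [-0.1382  0.0191  0.1179] turn units 0.0023 clock 5.125 q [-0.44 -0.13  1.7  -0.    1.58 -0.39]
[[270.77533606 271.65295702]
 [271.96476159 196.22882973]
 [270.30575532 299.12591416]]
```

View pics/w1.png

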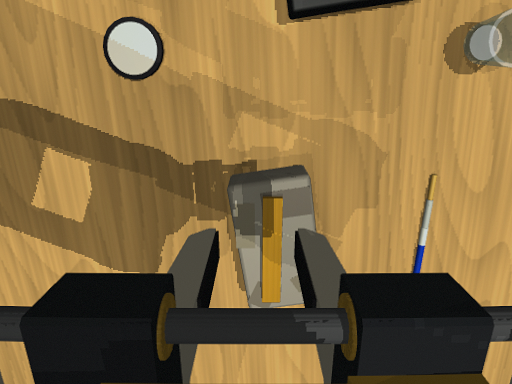

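The wrist view shows the bar from (273,197) to (271,302) between the fingers, matching the projection within about a pixel. I'll refine it by colour.

Run:
```python
from h import *
p=grab('wrist')
hsv=cv2.cvtColor(p['frame'],cv2.COLOR_RGB2HSV)[185:312,250:295]
m=((hsv[...,1]>150)).astype(np.uint8)
n,l,st,ce=cv2.connectedComponentsWithStats(m);k=1+st[1:,4].argmax()
ys,xs=np.nonzero(l==k);r=cv2.minAreaRect(np.c_[xs+250,ys+185].astype(np.float32));B=onz(p,cv2.boxPoints(r),56)
print(st[k],r,B.round(1).tolist(),B.mean(0).round(1))
# width centreline
for y in range(200,300,15):
    x=xs[ys==y-185]+250; 
    if len(x): print(y,onz(p,[(x.min()-.0,y),(x.max()+1.,y)],56).round(1)[:,:2].tolist())
c=-np.array(p['world_to_cam'])[:3,:3].T@np.array(p['world_to_cam'])[:3,3];print(c)
```

```text
[  12   11   21  106 2022] ((271.098876953125, 248.48867797851562), (19.5697021484375, 105.49337005615234), 1.6135388612747192) [[517.0, -360.1, 56.0], [525.0, -239.0, 56.0], [544.2, -240.5, 56.0], [538.3, -361.8, 56.0]] [ 531.1 -300.4   56. ]
200 [[525.0, -243.7], [544.8, -244.6]]
215 [[524.4, -259.6], [543.4, -260.5]]
230 [[522.7, -276.0], [543.0, -276.9]]
245 [[522.0, -292.8], [541.6, -293.7]]
260 [[521.3, -310.1], [541.2, -311.0]]
275 [[520.6, -328.0], [540.8, -328.9]]
290 [[519.9, -346.4], [539.3, -347.3]]
[ 523.14980056 -132.22970393  379.16827674]
```

{"fn": "arm_command", "kwargs": {
  "rows": "0.43 -0.046 0.0065 0.01 0 0 0.007;0.43 -0.046 0.0065 0.01 0 0 0;0.43 -0.046 0.0065 0.01 0 0 0;0.43 0 0 0.04 0 0 0;0.43 0 0 0.04 0 0 0;0.43 0 0 0.035 0 0 0;0.43 0 0 0.01 0 0 0;0.43 0 0 0 0 0 0;0.43 0 0 0 0 0 0"
}}

```text
clock: 6.35
tcp_pos: [530.5, -325.3, 61.5]
tcp_rot: [0.725, 0.689, 0.0, 0.001]
ft_force: [-0.3, 0.2, 0.3]
gripper_width: 40.2
grasp_force: 0.0
```

Run:
```python
from h import *
goto(530.2,-325,52,1.519)
```

```text
tcp [ 530.5 -325.3   61.5] yaw 1.5188 tilt [ 0.0018 -0.0013] shift units [ 0.0003 -0.0004  0.0119] turn units -0.0002 clock 6.35 q [-0.59  0.06  1.71 -0.    1.37 -0.54]
```

{"fn": "arm_command", "kwargs": {
  "rows": "0.43 0 0 0.006 0 0 0;0.43 0 0 0.006 0 0 0;0.43 0 0 0 0 0 0;0.1 0 0 0 0 0 0;0.1 0 0 0 0 0 0;0 0 0 0 0 0 0;0 0 0 0 0 0 0;0 0 0 0 0 0 0;0 0 0 -0.01 0 0 0;0 0 0 -0.02 0 0 0;0 0 0 -0.03 0 0 0;0 0 0 0 0 0 0;0 0 0 0 0 0 0"
}}

```text
clock: 7.98
tcp_pos: [529.8, -324.8, 98.0]
tcp_rot: [0.725, 0.689, -0.0, -0.0]
ft_force: [0.1, -0.3, -0.1]
gripper_width: 0.6
grasp_force: 0.0
```

Run:
```python
from h import *
goto(609,-80,110,1.665)
s=monitor.read_state();print(s['gripper_width'],s['grasp_force'])
p=grab('wrist','w2.png')
```

```text
tcp [ 529.8 -324.8   98. ] yaw 1.5189 tilt [-0. -0.] shift units [ 0.3108  0.083  -0.0151] turn units -0.1395 clock 7.975 q [-0.59  0.04  1.67 -0.    1.43 -0.54]
0.5726739853275868 0.0
```

View pics/w2.png

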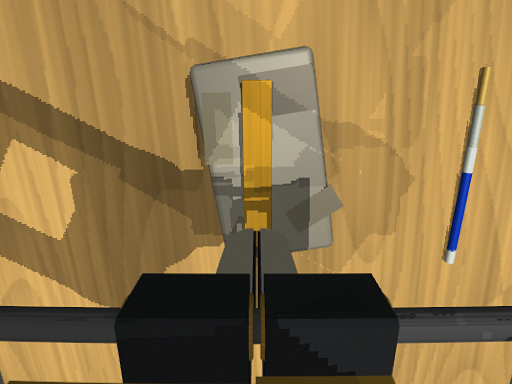

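The fingers closed empty. The bar is still on the brick, from (257,80) down under the fingers. I'll reopen, re-measure and go lower.

Run:
```python
from h import *
p=grab('wrist')
hsv=cv2.cvtColor(p['frame'],cv2.COLOR_RGB2HSV)
for y in (90,120,150,180,210):
    x=np.nonzero(hsv[y,230:290,1]>170)[0]+230
    if len(x): print(y,x.min(),x.max(),onz(p,[(x.min(),y),(x.max()+1.,y)],55).round(1)[:,:2].tolist())
print(onz(p,[(257,80)],55))
p=grab('top');hsv=cv2.cvtColor(p['frame'],cv2.COLOR_RGB2HSV)[215:245,335:410]
goto(530,-325,51,1.519)
```

```text
90 242 271 [[524.2, -247.2], [544.0, -248.2]]
120 243 271 [[523.6, -266.8], [543.2, -267.8]]
150 243 271 [[522.3, -287.3], [542.4, -288.4]]
180 244 270 [[521.6, -309.0], [540.8, -310.0]]
210 245 270 [[520.9, -331.8], [539.9, -332.7]]
[[ 534.3999066  -241.32712924   55.        ]]
tcp [ 529.6 -324.7   97.3] yaw 1.5188 tilt [-0.001   0.0007] shift units [-0.0004  0.0006  0.0579] turn units -0.0002 clock 8.125 q [-0.59  0.04  1.67  0.    1.43 -0.54]
```

{"fn": "arm_command", "kwargs": {
  "rows": "0.43 0 0 0 0 0 0;0.43 0 0 0 0 0 0;0.43 0 0 0.04 0 0 0;0.43 0 0 0.015 0 0 0;0.43 0 0 0.002 0 0 0;0.43 0 0 0 0 0 0;0.43 0 0 0 0 0 0"
}}

```text
clock: 9.0
tcp_pos: [530.3, -325.2, 53.6]
tcp_rot: [0.725, 0.688, 0.0, 0.001]
ft_force: [-0.8, -0.0, 0.3]
gripper_width: 40.0
grasp_force: 0.0
```

Run:
```python
from h import *
goto(530,-325,50.8,1.519)
s=monitor.read_state();print(s['gripper_width'],s['grasp_force'],s['ft_force'])
```

```text
tcp [ 530.3 -325.2   53.6] yaw 1.5188 tilt [ 0.0011 -0.0007] shift units [ 0.0002 -0.0004  0.0035] turn units -0.0002 clock 9.0 q [-0.59  0.07  1.72  0.    1.35 -0.54]
40.04159684427362 0.0 [-0.78358405 -0.01451837  0.30060806]
```

{"fn": "arm_command", "kwargs": {
  "rows": "0.43 0 0 0.001 0 0 0;0.43 0 0 0 0 0 0;0.43 0 0 0 0 0 0"
}}

```text
clock: 9.38
tcp_pos: [529.9, -324.9, 51.8]
tcp_rot: [0.725, 0.689, -0.0, 0.0]
ft_force: [0.4, 0.6, 0.8]
gripper_width: 40.0
grasp_force: 0.0
```

Run:
```python
from h import *
goto(530,-325,51,1.519)
```

```text
tcp [ 529.9 -324.9   51.8] yaw 1.5189 tilt [ 0. -0.] shift units [-0.0001  0.0001  0.001 ] turn units -0.0001 clock 9.375 q [-0.59  0.07  1.72 -0.    1.35 -0.54]
```

Settling takes about 0.4 s. I'll go to 51.0 and close slowly.

{"fn": "arm_command", "kwargs": {
  "rows": "0.43 0 0 0.001 0 0 0;0.43 0 0 0 0 0 0;0.43 0 0 0 0 0 0;0 0 0 0 0 0 0;0 0 0 0 0 0 0;0 0 0 0 0 0 0;0 0 0 0 0 0 0;0 0 0 0 0 0 0"
}}

```text
clock: 10.38
tcp_pos: [529.9, -324.9, 51.0]
tcp_rot: [0.725, 0.688, 0.0, 0.0]
ft_force: [0.8, -0.3, -0.2]
gripper_width: 0.3
grasp_force: 0.0
```

Run:
```python
from h import *
p=grab('wrist');q=grab('side')
a=cv2.resize(p['frame'][60:330,150:400],(400,432))
b=cv2.resize(q['frame'][110:200,250:333],(400,432),interpolation=cv2.INTER_CUBIC)
cv2.imwrite('pics/b.png',np.hstack([a,b])[:,:,::-1])
s,t,R=pose();print(t,s['ft_force'],s['gripper_width'])
```

```text
[ 529.91883029 -324.87143925   50.95616043] [ 0.24686108 -0.37569727  0.72731342] 0.4719142356548348
```

View pics/b.png

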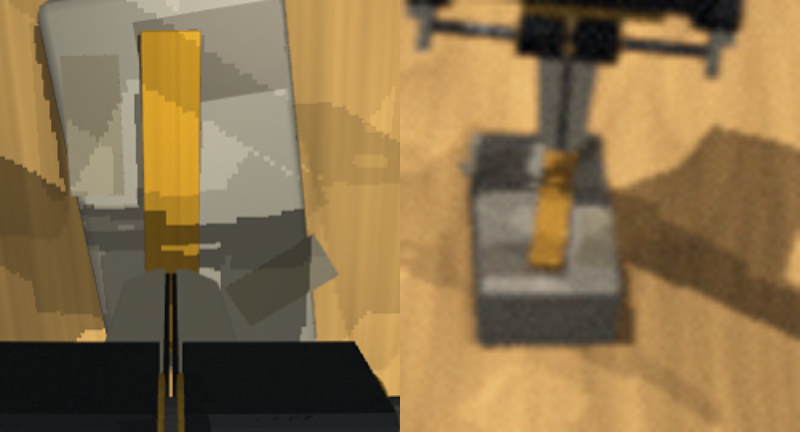

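Run:
```python
from h import *
p=grab('wrist')
for z in (45,51,55,58,62,66,70): print(z,proj(p,[[530.3,-317.4,z],[530,-325,z]]).round(1).tolist())
f=p['frame']; print(f[218:240,246].tolist()); print(f[218:240,268].tolist())
```

```text
45 [[256.3, 208.1], [256.5, 219.5]]
51 [[256.3, 211.6], [256.5, 223.3]]
55 [[256.3, 214.0], [256.5, 225.9]]
58 [[256.3, 215.9], [256.5, 227.9]]
62 [[256.3, 218.5], [256.5, 230.7]]
66 [[256.3, 221.1], [256.5, 233.6]]
70 [[256.3, 223.9], [256.5, 236.6]]
[[94, 70, 19], [94, 69, 21], [94, 70, 19], [94, 69, 18], [95, 69, 20], [95, 70, 21], [93, 68, 18], [95, 71, 22], [93, 68, 18], [93, 69, 17], [90, 76, 53], [86, 84, 75], [85, 82, 71], [85, 82, 71], [87, 83, 72], [85, 82, 71], [84, 82, 70], [85, 82, 71], [84, 82, 70], [85, 82, 70], [86, 82, 71], [84, 82, 70]]
[[174, 129, 32], [144, 106, 28], [88, 66, 19], [91, 68, 16], [92, 69, 18], [92, 68, 18], [93, 68, 19], [93, 68, 20], [92, 67, 16], [93, 68, 18], [90, 72, 40], [85, 80, 65], [84, 82, 71], [85, 83, 71], [85, 82, 70], [84, 82, 70], [85, 82, 71], [85, 82, 70], [85, 81, 70], [86, 84, 72], [84, 81, 70], [85, 82, 70]]
```

{"fn": "arm_command", "kwargs": {
  "rows": "0 0 0 0.001 0 0 0;0 0 0 0 0 0 0;0 0 0 0 0 0 0;0 0 0 0 0 0 0"
}}

```text
clock: 11.02
tcp_pos: [529.9, -324.9, 50.2]
tcp_rot: [0.725, 0.689, -0.0, 0.0]
ft_force: [-0.4, -0.0, -0.4]
gripper_width: 0.4
grasp_force: 0.0
```

{"fn": "arm_command", "kwargs": {
  "rows": "0 0 0 0.001 0 0 0;0 0 0 0 0 0 0;0 0 0 0 0 0 0;0 0 0 0 0 0 0"
}}

```text
clock: 11.52
tcp_pos: [529.9, -324.9, 49.4]
tcp_rot: [0.725, 0.688, 0.0, 0.0]
ft_force: [0.2, 0.7, -0.3]
gripper_width: 0.2
grasp_force: 0.0
```

The state says 49.4, below the brick top, but there is no contact. The real fingertip is higher than reported, so I'll feel for the bar's top with the closed fingers.

{"fn": "arm_command", "kwargs": {
  "rows": "0 0 0 0.0015 0 0 0;0 0 0 0 0 0 0;0 0 0 0.0015 0 0 0;0 0 0 0 0 0 0;0 0 0 0 0 0 0"
}}

```text
clock: 12.15
tcp_pos: [529.9, -324.9, 46.9]
tcp_rot: [0.725, 0.688, -0.0, -0.0]
ft_force: [0.0, 0.5, 0.3]
gripper_width: 0.9
grasp_force: 0.0
```

{"fn": "arm_command", "kwargs": {
  "rows": "0 0 0 0.0015 0 0 0;0 0 0 0 0 0 0;0 0 0 0.0015 0 0 0;0 0 0 0 0 0 0;0 0 0 0 0 0 0"
}}

```text
clock: 12.78
tcp_pos: [529.9, -324.9, 44.5]
tcp_rot: [0.725, 0.688, -0.0, -0.0]
ft_force: [0.3, -0.3, 0.0]
gripper_width: 0.6
grasp_force: 0.0
```

{"fn": "arm_command", "kwargs": {
  "rows": "0 0 0 0.0015 0 0 0;0 0 0 0 0 0 0;0 0 0 0.0015 0 0 0;0 0 0 0 0 0 0;0 0 0 0 0 0 0"
}}

```text
clock: 13.4
tcp_pos: [529.9, -324.9, 42.2]
tcp_rot: [0.725, 0.689, -0.0, -0.0]
ft_force: [-0.4, 0.4, 0.3]
gripper_width: 0.4
grasp_force: 0.0
```

Run:
```python
from h import *
p=grab('wrist')
for z in (42,46,50,54,58,62,66): print(z,proj(p,[[530.3,-317.4,z],[530,-325,z]]).round(1).tolist())
f=p['frame']; print(f[205:250,246].tolist())
a=cv2.resize(f[60:330,150:400],(400,432));q=grab('side')
b=cv2.resize(q['frame'][110:200,250:333],(400,432),interpolation=cv2.INTER_CUBIC)
cv2.imwrite('pics/c.png',np.hstack([a,b])[:,:,::-1])
```

```text
42 [[256.3, 211.5], [256.5, 223.2]]
46 [[256.3, 213.9], [256.5, 225.8]]
50 [[256.3, 216.4], [256.5, 228.5]]
54 [[256.3, 219.0], [256.5, 231.3]]
58 [[256.3, 221.7], [256.5, 234.2]]
62 [[256.3, 224.5], [256.5, 237.2]]
66 [[256.3, 227.5], [256.5, 240.4]]
[[94, 70, 20], [95, 70, 20], [95, 70, 22], [95, 71, 20], [94, 70, 21], [93, 69, 17], [94, 71, 18], [95, 72, 21], [95, 70, 21], [95, 71, 22], [94, 70, 19], [96, 71, 21], [94, 70, 20], [95, 71, 21], [96, 70, 18], [94, 70, 21], [94, 70, 20], [95, 70, 18], [96, 71, 20], [95, 69, 18], [95, 71, 21], [95, 70, 18], [95, 70, 18], [90, 76, 52], [84, 82, 74], [86, 83, 73], [85, 82, 70], [85, 83, 70], [86, 83, 73], [85, 82, 71], [85, 83, 72], [85, 83, 71], [86, 83, 72], [85, 83, 71], [86, 82, 71], [85, 83, 71], [86, 83, 72], [86, 83, 71], [85, 82, 71], [85, 83, 71], [86, 83, 71], [85, 82, 71], [85, 83, 71], [85, 83, 71], [85, 82, 71]]
```

View pics/c.png

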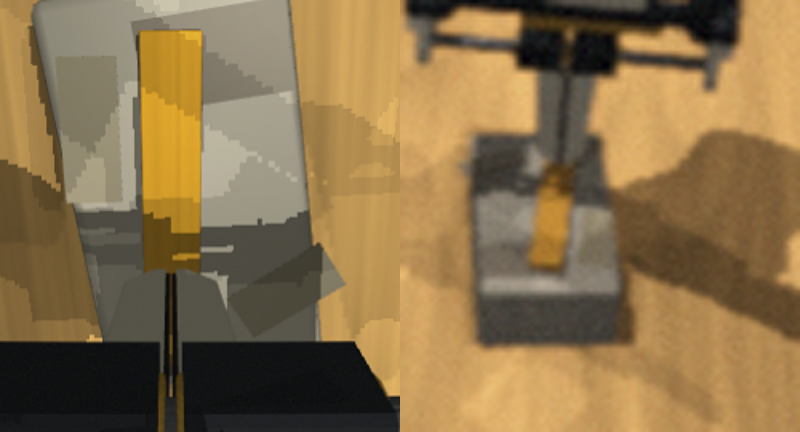

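Run:
```python
from h import *
q=grab('side')
for z in (42,50,55,60,65,70,75): print(z,proj(q,[[530,-317.5,z],[530,-325,z]]).round(1).tolist())
print('bar ends',proj(q,[[534.5,-241,55],[528.4,-360,55]]))
f=q['frame'];print([ (y,f[y,281:287].tolist()) for y in range(136,152,1)])
```

```text
42 [[282.0, 151.4], [282.1, 149.7]]
50 [[282.1, 149.3], [282.2, 147.7]]
55 [[282.2, 148.1], [282.3, 146.4]]
60 [[282.4, 146.8], [282.5, 145.1]]
65 [[282.5, 145.5], [282.6, 143.9]]
70 [[282.6, 144.2], [282.7, 142.6]]
75 [[282.7, 142.9], [282.8, 141.2]]
bar ends [[279.60205959 165.4212587 ]
 [283.32195635 139.04725341]]
[(136, [[98, 93, 81], [77, 73, 62], [54, 52, 46], [61, 57, 49], [91, 86, 74], [96, 92, 80]]), (137, [[94, 88, 75], [75, 71, 62], [54, 47, 43], [64, 59, 53], [91, 83, 75], [94, 86, 77]]), (138, [[90, 81, 72], [78, 71, 62], [52, 48, 47], [69, 70, 59], [93, 85, 77], [92, 87, 76]]), (139, [[94, 86, 75], [80, 76, 67], [57, 54, 46], [76, 72, 63], [91, 85, 74], [100, 95, 84]]), (140, [[96, 89, 78], [70, 66, 55], [53, 51, 44], [77, 72, 66], [91, 88, 76], [98, 90, 80]]), (141, [[89, 84, 78], [75, 72, 61], [52, 48, 45], [81, 72, 67], [95, 90, 78], [92, 88, 75]]), (142, [[92, 84, 73], [73, 72, 59], [62, 56, 49], [87, 82, 73], [97, 87, 78], [94, 86, 75]]), (143, [[97, 87, 69], [68, 60, 48], [72, 66, 53], [89, 79, 66], [86, 78, 64], [81, 74, 59]]), (144, [[94, 74, 47], [79, 62, 33], [78, 59, 33], [87, 71, 48], [78, 60, 37], [69, 56, 38]]), (145, [[82, 56, 19], [83, 59, 25], [78, 53, 20], [84, 59, 32], [81, 58, 32], [76, 66, 47]]), (146, [[97, 64, 21], [94, 65, 22], [88, 61, 26], [79, 51, 19], [76, 53, 29], [73, 61, 45]]), (147, [[135, 95, 36], [120, 83, 31], [92, 66, 28], [83, 58, 26], [78, 59, 38], [79, 70, 57]]), (148, [[117, 79, 29], [107, 69, 27], [90, 66, 27], [85, 62, 28], [75, 56, 33], [71, 65, 51]]), (149, [[152, 106, 42], [135, 94, 38], [94, 69, 27], [82, 56, 26], [80, 59, 36], [71, 61, 50]]), (150, [[162, 113, 40], [147, 104, 40], [115, 80, 30], [110, 79, 39], [97, 73, 44], [76, 66, 57]]), (151, [[173, 123, 48], [167, 119, 46], [163, 112, 43], [155, 110, 46], [120, 89, 49], [78, 64, 52]])]
```

{"fn": "arm_command", "kwargs": {
  "rows": "0 0 0 0.0015 0 0 0;0 0 0 0 0 0 0;0 0 0 0.0015 0 0 0;0 0 0 0 0 0 0;0 0 0 0 0 0 0"
}}

```text
clock: 14.18
tcp_pos: [529.9, -324.9, 39.8]
tcp_rot: [0.725, 0.688, 0.0, 0.0]
ft_force: [0.0, 0.1, 0.0]
gripper_width: 0.3
grasp_force: 0.0
```

{"fn": "arm_command", "kwargs": {
  "rows": "0 0 0 0.0015 0 0 0;0 0 0 0 0 0 0;0 0 0 0 0 0 0;0 0 0 0 0 0 0"
}}

```text
clock: 14.68
tcp_pos: [529.9, -324.9, 38.6]
tcp_rot: [0.725, 0.688, 0.0, 0.0]
ft_force: [-0.1, -1.1, -0.3]
gripper_width: 0.4
grasp_force: 0.0
```

{"fn": "arm_command", "kwargs": {
  "rows": "0 0 0 0.0015 0 0 0;0 0 0 0 0 0 0;0 0 0 0 0 0 0;0 0 0 0 0 0 0"
}}

```text
clock: 15.18
tcp_pos: [529.9, -324.9, 37.4]
tcp_rot: [0.725, 0.688, 0.0, 0.0]
ft_force: [1.2, -0.2, 1.0]
gripper_width: 0.7
grasp_force: 0.0
```

{"fn": "arm_command", "kwargs": {
  "rows": "0 0 0 0.0015 0 0 0;0 0 0 0 0 0 0;0 0 0 0 0 0 0;0 0 0 0 0 0 0"
}}

```text
clock: 15.68
tcp_pos: [529.9, -324.9, 36.2]
tcp_rot: [0.725, 0.688, -0.0, 0.0]
ft_force: [-0.2, -0.9, -0.5]
gripper_width: 0.5
grasp_force: 0.0
```

{"fn": "arm_command", "kwargs": {
  "rows": "0 0 0 0.0015 0 0 0;0 0 0 0 0 0 0;0 0 0 0 0 0 0"
}}

```text
clock: 16.05
tcp_pos: [529.9, -324.9, 34.9]
tcp_rot: [0.725, 0.689, -0.0, -0.0]
ft_force: [-0.8, 0.8, 0.9]
gripper_width: 0.2
grasp_force: 0.0
```

{"fn": "arm_command", "kwargs": {
  "rows": "0 0 0 0.0015 0 0 0;0 0 0 0 0 0 0;0 0 0 0 0 0 0"
}}

```text
clock: 16.42
tcp_pos: [529.9, -324.9, 33.7]
tcp_rot: [0.725, 0.689, -0.0, -0.0]
ft_force: [-0.7, 0.6, 0.2]
gripper_width: 0.6
grasp_force: 0.0
```

{"fn": "arm_command", "kwargs": {
  "rows": "0 0 0 0.0015 0 0 0;0 0 0 0 0 0 0;0 0 0 0 0 0 0"
}}

```text
clock: 16.8
tcp_pos: [529.9, -324.9, 32.6]
tcp_rot: [0.725, 0.688, -0.0, 0.0]
ft_force: [0.3, -0.3, -0.1]
gripper_width: 0.3
grasp_force: 0.0
```

{"fn": "arm_command", "kwargs": {
  "rows": "0 0 0 0.0015 0 0 0;0 0 0 0 0 0 0;0 0 0 0 0 0 0"
}}

```text
clock: 17.18
tcp_pos: [529.9, -324.9, 31.3]
tcp_rot: [0.725, 0.689, -0.0, 0.0]
ft_force: [0.1, -0.5, 0.5]
gripper_width: 0.2
grasp_force: 0.0
```

{"fn": "arm_command", "kwargs": {
  "rows": "0 0 0 0.0015 0 0 0;0 0 0 0 0 0 0;0 0 0 0 0 0 0"
}}

```text
clock: 17.55
tcp_pos: [529.9, -324.9, 30.1]
tcp_rot: [0.725, 0.689, -0.0, -0.0]
ft_force: [-1.0, 0.4, 0.7]
gripper_width: 0.5
grasp_force: 0.0
```

Run:
```python
from h import *
q=grab('side');f=q['frame']
s,t,R=pose();print(t,s['ft_force'])
for z in (30,50,55,60,65): print(z,proj(q,[[530,-317.5,z],[530,-325,z]]).round(1).tolist())
print([(y,f[y,281:287].mean(0).round().tolist(),f[y,281:287,0].max()) for y in range(138,156)])
p=grab('wrist');f=p['frame'];print([(y,f[y,246].tolist()) for y in range(215,235,2)])
```

```text
[ 529.92351317 -324.89189849   30.17131138] [ 0.38534323 -0.1873878  -0.51610467]
30 [[281.7, 154.4], [281.8, 152.7]]
50 [[282.1, 149.3], [282.2, 147.7]]
55 [[282.2, 148.1], [282.3, 146.4]]
60 [[282.4, 146.8], [282.5, 145.1]]
65 [[282.5, 145.5], [282.6, 143.9]]
[(138, [79.0, 74.0, 66.0], np.uint8(96)), (139, [82.0, 76.0, 68.0], np.uint8(99)), (140, [81.0, 77.0, 67.0], np.uint8(97)), (141, [82.0, 76.0, 67.0], np.uint8(96)), (142, [83.0, 78.0, 68.0], np.uint8(97)), (143, [81.0, 76.0, 68.0], np.uint8(93)), (144, [83.0, 77.0, 68.0], np.uint8(98)), (145, [80.0, 76.0, 66.0], np.uint8(93)), (146, [77.0, 70.0, 58.0], np.uint8(89)), (147, [79.0, 64.0, 41.0], np.uint8(90)), (148, [78.0, 57.0, 29.0], np.uint8(82)), (149, [82.0, 59.0, 29.0], np.uint8(101)), (150, [107.0, 78.0, 39.0], np.uint8(142)), (151, [142.0, 104.0, 48.0], np.uint8(166)), (152, [166.0, 122.0, 58.0], np.uint8(193)), (153, [174.0, 132.0, 68.0], np.uint8(197)), (154, [176.0, 135.0, 75.0], np.uint8(198)), (155, [175.0, 135.0, 76.0], np.uint8(200))]
[(215, [94, 70, 17]), (217, [95, 71, 21]), (219, [95, 71, 21]), (221, [95, 71, 19]), (223, [94, 70, 18]), (225, [95, 71, 22]), (227, [95, 69, 17]), (229, [84, 83, 74]), (231, [87, 83, 72]), (233, [85, 83, 72])]
```

{"fn": "arm_command", "kwargs": {
  "rows": "0 0 0 0.0015 0 0 0;0 0 0 0 0 0 0;0 0 0 0 0 0 0"
}}

```text
clock: 18.02
tcp_pos: [530.0, -324.9, 29.2]
tcp_rot: [0.725, 0.689, 0.0, 0.0]
ft_force: [-1.1, 0.0, 4.6]
gripper_width: 0.7
grasp_force: 1.9
```

{"fn": "arm_command", "kwargs": {
  "rows": "0 0 0 0.0015 0 0 0;0 0 0 0 0 0 0;0 0 0 0 0 0 0"
}}

```text
clock: 18.4
tcp_pos: [530.0, -325.0, 29.1]
tcp_rot: [0.725, 0.688, 0.0, 0.0]
ft_force: [-6.2, 4.7, 15.8]
gripper_width: 0.5
grasp_force: 7.8
```

{"fn": "arm_command", "kwargs": {
  "rows": "0 0 0 -0.006 0 0 0;0 0 0 0 0 0 0;0.43 0 0 0 0 0 0;0.43 0 0 0 0 0 0;0.43 0 0 0 0 0 0;0.43 0 0 0 0 0 0"
}}

```text
clock: 19.15
tcp_pos: [529.9, -324.9, 32.5]
tcp_rot: [0.725, 0.688, -0.0, -0.0]
ft_force: [0.0, -0.3, -0.3]
gripper_width: 35.9
grasp_force: 0.0
```

Run:
```python
from h import *
goto(530,-325,26.2,1.519)
p=grab('wrist')
hsv=cv2.cvtColor(p['frame'],cv2.COLOR_RGB2HSV)
for y in (70,100,150,180):
    x=np.nonzero(hsv[y,230:290,1]>170)[0]+230
    if len(x): print(y,x.min(),x.max(),onz(p,[(x.min(),y),(x.max()+1.,y)],55).round(1)[:,:2].tolist())
```

```text
tcp [ 529.9 -324.9   32.5] yaw 1.5188 tilt [-0.0001  0.0001] shift units [-0.0002  0.0001  0.0078] turn units -0.0002 clock 19.15 q [-0.59  0.09  1.73 -0.    1.32 -0.54]
100 236 276 [[523.9, -250.8], [543.7, -251.8]]
150 237 276 [[522.7, -275.2], [542.9, -276.3]]
180 238 275 [[522.2, -290.9], [541.8, -291.9]]
```

{"fn": "arm_command", "kwargs": {
  "rows": "0.43 0 0 0.004 0 0 0;0.43 0 0 0.0038 0 0 0;0.43 0 0 0 0 0 0;0.43 0 0 0 0 0 0;0 0 0 0 0 0 0;0 0 0 0 0 0 0;0 0 0 0 0 0 0;0 0 0 0 0 0 0;0 0 0 0 0 0 0"
}}

```text
clock: 20.32
tcp_pos: [530.0, -324.9, 26.4]
tcp_rot: [0.725, 0.688, 0.0, 0.0]
ft_force: [0.4, -1.3, 0.4]
gripper_width: 19.1
grasp_force: 30.0
```

{"fn": "arm_command", "kwargs": {
  "rows": "0 0 0 -0.01 0 0 0;0 0 0 -0.03 0 0 0;0 0 0 -0.035 0 0 0;0 0.02 0.01 0 0 0 0;0 0.045 0.02 0 0 0 0;0 0.05 0.022 0 0 0 0;0 0.05 0.022 0 0 0 0;0 0.033 0.013 0 0 0 0;0 0 0 0 0 0 -0.07;0 0 0 0 0 0 -0.07;0 0 0 0 0 0 0;0 0 0 0 0 0 0;0 0 0 0 0 0 0"
}}

```text
clock: 21.95
tcp_pos: [607.6, -170.2, 86.1]
tcp_rot: [0.673, 0.739, -0.0, -0.0]
ft_force: [0.0, -0.0, -2.6]
gripper_width: 18.8
grasp_force: 30.0
```

Run:
```python
from h import *
goto(608,-170,86,1.665)
s=monitor.read_state();print(s['gripper_width'],s['grasp_force'])
p=grab('wrist','w3.png')
for q in('stop','anvil','spindle','stand','bar'):
    for k in spotter.masks_of(p,q)[:2]: print(q,round(k['conf'],2),k['bbox'])
# predicted stand points
a=1.665;u=np.array([np.cos(a),np.sin(a)]);v=np.array([-u[1],u[0]]);c=np.array([609,46.])
for sx,sy,z in((-115,-65,40),(-115,65,40),(28,-17,40),(28,17,40),(10,0,40),(10,0,196)): print(sx,sy,proj(p,[[*(c+sx*u+sy*v),z]]).round(1))
```

```text
tcp [ 607.6 -170.2   86.1] yaw 1.6644 tilt [-0.0002  0.0001] shift units [0.0002 0.0005 0.0001] turn units -0.0006 clock 21.95 q [-0.31  0.07  1.66  0.    1.41 -0.41]
18.83856984483396 29.999443888664246
stop 0.42 [0.0, 28.2, 38.6, 105.7]
anvil 0.85 [191.4, 0.0, 397.3, 53.3]
anvil 0.68 [94.0, 233.9, 203.0, 278.8]
stand 0.91 [189.8, 0.0, 400.8, 60.2]
bar 0.56 [233.2, 79.2, 277.5, 305.0]
-115 -65 [[388.3  54.2]]
-115 65 [[190.2  53.9]]
28 -17 [[ 325.4 -214.6]]
28 17 [[ 264.5 -215.1]]
10 0 [[ 294.3 -177.4]]
10 0 [[ 336.  -412.9]]
```

View pics/w3.png

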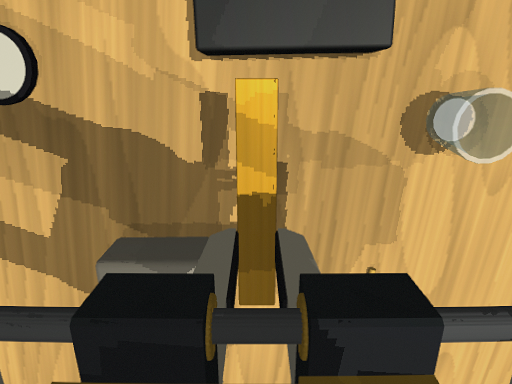

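The wrist view shows the bar held straight, from (257,79) to (257,305), and the granite's near edge at about y=45–52 between x=195 and 393. I'll fit the edges.

Run:
```python
from h import *
p=grab('wrist');g=cv2.cvtColor(p['frame'],cv2.COLOR_RGB2GRAY).astype(float)
L=[];Rr=[]
for y in range(2,40,4):
    d=np.diff(cv2.GaussianBlur(g,(3,3),0)[y]);l=180+d[180:215].argmin();r=375+d[375:410].argmax();L.append((l+.5,y));Rr.append((r+.5,y))
print(L,Rr)
PL=onz(p,L,40);PR=onz(p,Rr,40)
for P in(PL,PR): print(P[:,:2].round(1).tolist(),np.polyfit(P[:,1],P[:,0],1))
print('cols',g[35:60,300].round().tolist(), g[35:60,230].round().tolist())
print('front edge?',onz(p,[(220,45),(300,45),(370,45)],40).round(1))
hsv=cv2.cvtColor(p['frame'],cv2.COLOR_RGB2HSV)
# bar edges; bar top ~ 110+6
for y in range(85,190,20):
    x=np.nonzero(hsv[y,215:300,1]>205)[0]+215;print(y,x.min(),x.max(),onz(p,[(x.min(),y),(x.max()+1,y)],116)[:,:2].round(1).tolist())
print(onz(p,[(256.5,79)],116).round(1))
cv2.imwrite('pics/w3c.png',cv2.resize(p['frame'][0:110,180:410,::-1],(800,382),interpolation=cv2.INTER_CUBIC))
```

```text
[(np.float64(192.5), 2), (np.float64(186.5), 6), (np.float64(193.5), 10), (np.float64(193.5), 14), (np.float64(193.5), 18), (np.float64(193.5), 22), (np.float64(194.5), 26), (np.float64(194.5), 30), (np.float64(194.5), 34), (np.float64(194.5), 38)] [(np.float64(395.5), 2), (np.float64(394.5), 6), (np.float64(394.5), 10), (np.float64(394.5), 14), (np.float64(393.5), 18), (np.float64(393.5), 22), (np.float64(393.5), 26), (np.float64(392.5), 30), (np.float64(392.5), 34), (np.float64(392.5), 38)]
[[555.1, -43.7], [551.5, -46.3], [556.0, -48.3], [556.1, -50.6], [556.2, -53.0], [556.3, -55.3], [557.1, -57.6], [557.2, -60.0], [557.3, -62.4], [557.4, -64.8]] [-1.79920693e-01  5.46274037e+02]
[[683.2, -31.1], [683.0, -33.5], [683.4, -35.8], [683.9, -38.1], [683.7, -40.5], [684.2, -42.9], [684.7, -45.2], [684.5, -47.6], [684.9, -50.0], [685.4, -52.4]] [-1.08077995e-01  6.79579077e+02]
cols [71.0, 70.0, 71.0, 71.0, 70.0, 71.0, 72.0, 71.0, 72.0, 70.0, 61.0, 49.0, 36.0, 24.0, 15.0, 12.0, 11.0, 7.0, 37.0, 72.0, 77.0, 72.0, 134.0, 145.0, 155.0] [63.0, 63.0, 64.0, 64.0, 64.0, 65.0, 65.0, 65.0, 65.0, 65.0, 65.0, 58.0, 48.0, 36.0, 24.0, 16.0, 13.0, 9.0, 9.0, 3.0, 76.0, 83.0, 77.0, 140.0, 146.0]
front edge? [[574.2 -67.6  40. ]
 [626.  -62.7  40. ]
 [671.5 -58.1  40. ]]
85 235 236 [[590.3, -90.9], [591.2, -90.8]]
105 236 271 [[591.5, -99.8], [608.2, -98.2]]
125 236 262 [[592.2, -109.0], [604.9, -107.8]]
145 237 275 [[593.4, -118.5], [612.1, -116.7]]
165 237 266 [[594.2, -128.3], [608.8, -127.0]]
185 237 272 [[595.0, -138.5], [612.8, -136.8]]
[[599.9 -87.4 116. ]]
```

View pics/w3c.png

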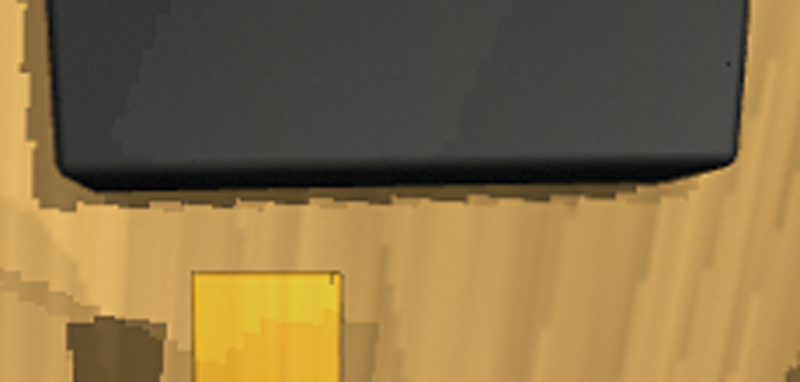

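{"fn": "arm_command", "kwargs": {
  "rows": "0 0 0 -0.04 0 0 -0.01;0 0 0 -0.042 0 0 0;0 0 0 -0.042 0 0 0;0 0.03 0.005 0 0 0 0;0 0.05 0.01 0 0 0 0;0 0.05 0.01 0 0 0 0;0 0.026 0.004 0 0 0 0;0 0 0 0 0 0 0;0 0 0 0 0 0 0;0 0 0 0 0 0 0"
}}

```text
clock: 23.55
tcp_pos: [617.6, -44.8, 185.4]
tcp_rot: [0.669, 0.743, -0.0, 0.0]
ft_force: [-0.4, -0.4, -1.5]
gripper_width: 18.9
grasp_force: 30.0
```

Run:
```python
from h import *
goto(618.9,-43.5,185,1.675)
p=grab('wrist','w4.png');print(proj(p,[[608.5,56,196],[608.5,56,168]]))
for q in('ratchet_top','thimble','bar','stop'):
    for k in spotter.masks_of(p,q)[:2]: print(q,round(k['conf'],2),k['bbox'])
```

```text
tcp [617.6 -44.8 185.4] yaw 1.6748 tilt [-0.0001 -0.0002] shift units [0.0014 0.0018 0.0005] turn units -0.0002 clock 23.55 q [-0.11 -0.    1.57 -0.    1.57 -0.22]
[[259.14269376  42.02321512]
 [258.78861296  47.56630969]]
ratchet_top 0.8 [185.3, 0.0, 333.4, 188.1]
thimble 0.7 [238.7, 20.3, 282.1, 66.2]
bar 0.72 [234.6, 77.5, 276.8, 306.4]
```

View pics/w4.png

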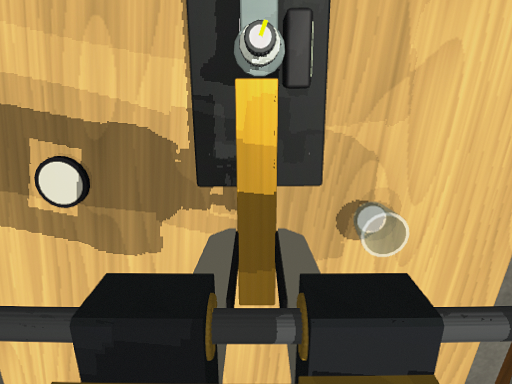

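The knob is at about (260,37), straight ahead of the bar (235–277, front at row 79). I'll measure it numerically.

Run:
```python
from h import *
p=grab('wrist');f=p['frame'];g=cv2.cvtColor(f,cv2.COLOR_RGB2GRAY)
c=cv2.resize(g[10:75,225:295],None,fx=4,fy=4,interpolation=cv2.INTER_CUBIC)
for lo,hi in((30,64),(64,110)):
    h=cv2.HoughCircles(c,cv2.HOUGH_GRADIENT,1,10,param1=80,param2=18,minRadius=lo,maxRadius=hi)
    if h is not None:
        for x,y,r in h[0][:4]: print('circ',lo,(x/4+225-.4).round(2),(y/4+10-.4).round(2),(r/4).round(2))
hsv=cv2.cvtColor(f,cv2.COLOR_RGB2HSV)
m=(hsv[10:75,225:295,1]>150)&(hsv[10:75,225:295,2]>120)&(np.abs(hsv[10:75,225:295,0].astype(int)-28)<8);ys,xs=np.nonzero(m);print('yellow',list(zip(xs+225,ys+10)))
for y in range(14,64,3): print(y,''.join('%4d'%v for v in g[y,232:290:2]))
fl=g.astype(float)
for y in range(85,180,15):
    d=np.diff(f[y].astype(float).sum(1)-3*f[y,:,2])  # yellowness
    l=225+d[225:245].argmax();r=265+d[265:290].argmin();print('bar',y,l+.5,r+.5,onz(p,[((l+r)/2+1,y)],215)[0,:2].round(1))
for y in range(95,180,20):
    gl=cv2.blur(fl,(3,1))[y];d=np.diff(gl);l=180+d[180:205].argmin();r=310+d[310:335].argmax();P=onz(p,[(l+.5,y),(r+.5,y)],40)[:,:2];print('gran',y,l,r,P.round(1).tolist())
```

```text
circ 30 259.98 36.97 15.85
circ 30 263.22 38.22 14.72
circ 30 259.72 39.47 15.85
circ 30 256.22 37.22 14.48
circ 64 258.72 50.48 25.42
circ 64 262.48 43.48 22.95
circ 64 259.98 43.98 20.98
circ 64 257.22 45.22 22.4
yellow [(np.int64(264), np.int64(21)), (np.int64(265), np.int64(21)), (np.int64(266), np.int64(21)), (np.int64(263), np.int64(22)), (np.int64(264), np.int64(22)), (np.int64(265), np.int64(22)), (np.int64(266), np.int64(22)), (np.int64(267), np.int64(22)), (np.int64(263), np.int64(23)), (np.int64(264), np.int64(23)), (np.int64(265), np.int64(23)), (np.int64(266), np.int64(23)), (np.int64(267), np.int64(23)), (np.int64(262), np.int64(24)), (np.int64(263), np.int64(24)), (np.int64(264), np.int64(24)), (np.int64(265), np.int64(24)), (np.int64(266), np.int64(24)), (np.int64(262), np.int64(25)), (np.int64(263), np.int64(25)), (np.int64(264), np.int64(25)), (np.int64(265), np.int64(25)), (np.int64(266), np.int64(25)), (np.int64(262), np.int64(26)), (np.int64(263), np.int64(26)), (np.int64(264), np.int64(26)), (np.int64(265), np.int64(26)), (np.int64(266), np.int64(26)), (np.int64
[... 3019 characters left out ...]
 111 113  81 132 163 161 155 119 102 120 213 214 215 215 217 228 227  75 147 147 147 142   5  21  42
62   29  30  50 109 112 111 115  87  57 128 247 240 233 234 208 209 209 238 218  80  93 147 145 145 141  44  11  22  44
bar 85 234.5 277.5 [609.3  36.1]
bar 100 235.5 277.5 [610.2  29.5]
bar 115 235.5 277.5 [610.9  22.7]
bar 130 235.5 277.5 [611.7  15.7]
bar 145 235.5 276.5 [612.2   8.5]
bar 160 236.5 276.5 [613.2   1.2]
bar 175 236.5 276.5 [614.   -6.3]
gran 95 190 325 [[547.7, 19.6], [675.8, 33.0]]
gran 115 191 325 [[549.6, 0.9], [678.8, 14.4]]
gran 135 192 324 [[551.6, -18.4], [680.9, -4.9]]
gran 155 193 323 [[553.6, -38.3], [683.2, -24.8]]
gran 175 195 321 [[556.7, -58.8], [684.4, -45.5]]
```

Run:
```python
from h import *
p=grab('wrist');print('knob',onz(p,[(260.2,37)],196).round(2));s,t,R=pose();print(t)
print('bar front',onz(p,[(256.3,78)],215).round(2))
q=grab('top');f=q['frame']
for z in(196,): print(proj(q,[[607,58,z],[608,58,z]]))
h=cv2.cvtColor(f,cv2.COLOR_RGB2GRAY);print(h[172:192,172:194])
```

```text
knob [[608.72  59.1  196.  ]]
[617.62904907 -43.9493188  185.51821293]
bar front [[608.87  39.3  215.  ]]
[[179.89261165 179.64929755]
 [179.91535431 179.05986263]]
[[ 60  56  62  70  67  67  70  69  71  70  67  73  70  70  67  76 117 157
  171 171 172 171]
 [ 64  59  59  63  63  65  66  68  71  71  67  70  68  65  61  67 118 163
  177 178 174 173]
 [ 64  55  55  57  62  73  83  95  96  87  75  84  93  88  67  64 112 161
  174 176 174 170]
 [ 70  57  52  57  76 104 128 144 144 126 102 110 136 137 113  96 119 162
  175 175 174 172]
 [ 71  61  64  89 118 152 171 180 181 166 133 120 152 169 161 138 137 166
  175 177 173 172]
 [ 68  74  95 133 162 182 192 197 196 187 158 119 131 164 180 169 161 171
  174 175 175 174]
 [ 70  77 108 150 175 190 198 197 200 195 172 127  99 133 169 182 178 177
  175 174 175 174]
 [ 88  94 107 135 168 189 197 198 199 196 176 132  76  88 145 182 189 182
  175 174 173 173]
 [124 124 123 125 152 183 195 199 197 189 164 118  62  55 126 176 189 183
  176 172 173 174]
 [150 150 142 126 138 167 184 189 182 167 135  87  43  42 104 165 185 182
  174 172 172 172]
 [154
[... 225 characters left out ...]
7  59  75  96 120 135 139 121
   88  67  70  91]
 [154 152 153 152 152 162 167 146 111  97 101 105 114 125 132 127 112  84
   56  55  69  88]
 [153 152 151 151 150 153 162 157 139 127 128 131 135 133 131 117  85  62
   52  62  72  86]
 [154 153 153 151 150 150 149 147 142 134 131 132 129 122 106  86  65  55
   61  71  79  90]
 [152 152 153 153 153 148 145 144 136 125 114 104 103  90  73  61  59  65
   71  79  90  93]
 [154 153 152 152 154 155 149 145 140 129 111  91  76  64  64  65  72  74
   81  89  95  99]
 [152 152 152 152 155 155 153 149 147 140 125 102  85  80  81  87  91  90
   95  98 103 102]
 [152 152 151 152 152 150 149 146 141 139 135 115  99  98  98  98 101  99
  100 103 101  92]]
```

{"fn": "arm_command", "kwargs": {
  "rows": "0 -0.02 0.0013 0 0 0 0;0 -0.018 0.0013 0 0 0 -0.003;0 0 0 0.03 0 0 0;0 0 0 0.05 0 0 0;0 0 0 0.05 0 0 0;0 0 0 0.04 0 0 0;0 0 0 0.025 0 0 0;0 0 0 0.01 0 0 0;0 0 0 0 0 0 0;0 0 0 0 0 0 0;0 0 0 0 0 0 0"
}}

```text
clock: 25.32
tcp_pos: [623.4, -73.8, 22.5]
tcp_rot: [0.668, 0.744, 0.0, 0.001]
ft_force: [0.7, 0.1, -0.5]
gripper_width: 18.8
grasp_force: 30.0
```

Run:
```python
from h import *
goto(622.8,-73.9,17,1.679)
p=grab('wrist');f=p['frame']
for y in range(85,180,20):
    d=np.diff(f[y].astype(float).sum(1)-3*f[y,:,2]);l=225+d[225:245].argmax();r=265+d[265:290].argmin();print('bar',y,l+.5,r+.5,onz(p,[((l+r)/2+1,y)],50)[0,:2].round(1))
s=monitor.read_state();print(s['gripper_width'],s['ft_force'])
g=cv2.blur(cv2.cvtColor(f,cv2.COLOR_RGB2GRAY).astype(float),(3,1))
for y in range(80,200,30):
    d=np.diff(g[y]);print('gran',y,[ (i,round(d[i])) for i in list(np.argsort(-abs(d))[:8])])
```

```text
tcp [623.4 -73.8  22.5] yaw 1.6791 tilt [ 0.0013 -0.0002] shift units [ 0.     -0.0007  0.0069] turn units 0.0001 clock 25.325 q [-0.16  0.11  1.73 -0.    1.3  -0.27]
bar 85 234.5 277.5 [614.7   6.4]
bar 105 235.5 277.5 [615.9  -2.6]
bar 125 235.5 277.5 [616.9 -11.9]
bar 145 235.5 276.5 [617.7 -21.5]
bar 165 236.5 276.5 [619.1 -31.4]
19.058052260100066 [-0.50673857  0.34433565 -0.95954847]
gran 80 [(np.int64(125), -68), (np.int64(126), -64), (np.int64(234), 64), (np.int64(127), -60), (np.int64(277), -60), (np.int64(385), 59), (np.int64(235), 57), (np.int64(384), 55)]
gran 110 [(np.int64(235), 65), (np.int64(276), -63), (np.int64(383), 62), (np.int64(129), -62), (np.int64(234), 61), (np.int64(277), -58), (np.int64(382), 58), (np.int64(381), 56)]
gran 140 [(np.int64(380), 61), (np.int64(276), -60), (np.int64(379), 59), (np.int64(235), 57), (np.int64(378), 53), (np.int64(277), -52), (np.int64(236), 47), (np.int64(234), 45)]
gran 170 [(np.int64(236), 56), (np.int64(275), -53), (np.int64(276), -51), (np.int64(377), 51), (np.int64(235), 51), (np.int64(376), 50), (np.int64(135), -45), (np.int64(277), -43)]
```

{"fn": "arm_command", "kwargs": {
  "rows": "0 0 0 0.003 0 0 0;0 0 0 0.002 0 0 0;0 0 0 0 0 0 0;0 0 0 0 0 0 0;0 0 0 0 0 0 0"
}}

```text
clock: 26.0
tcp_pos: [622.9, -73.8, 17.6]
tcp_rot: [0.668, 0.744, 0.0, 0.0]
ft_force: [-0.2, -0.4, -2.3]
gripper_width: 18.9
grasp_force: 30.0
```

{"fn": "arm_command", "kwargs": {
  "rows": "0 0 0 0.001 0 0 0;0 0 0 0 0 0 0;0 0 0 0 0 0 0"
}}

```text
clock: 26.38
tcp_pos: [622.9, -73.8, 16.7]
tcp_rot: [0.668, 0.744, -0.0, 0.0]
ft_force: [-0.7, -0.8, -1.7]
gripper_width: 19.0
grasp_force: 30.0
```

{"fn": "arm_command", "kwargs": {
  "rows": "0 0 0 0.0006 0 0 0;0 0 0 0 0 0 0;0 0 0 0 0 0 0"
}}

```text
clock: 26.75
tcp_pos: [622.9, -73.8, 16.4]
tcp_rot: [0.668, 0.744, 0.0, 0.0]
ft_force: [0.6, 0.3, 1.5]
gripper_width: 18.9
grasp_force: 30.0
```

{"fn": "arm_command", "kwargs": {
  "rows": "0 0.01 0 0 0 0 0;0 0.02 0 0 0 0 0;0 0.02 0 0 0 0 0;0 0.015 0 0 0 0 0;0 0.01 0 0 0 0 0;0 0 0 0 0 0 0;0 0 0 0 0 0 0;0 0 0 0 0 0 0"
}}

```text
clock: 27.75
tcp_pos: [616.5, -14.1, 16.3]
tcp_rot: [0.668, 0.744, 0.0, -0.0]
ft_force: [-0.5, 3.9, 5.1]
gripper_width: 18.7
grasp_force: 30.0
```

Run:
```python
from h import *
goto(615.5,-6.3,16.3,1.679)
s=monitor.read_state();print(s['ft_force'])
```

```text
tcp [616.5 -14.1  16.3] yaw 1.6788 tilt [0.0001 0.0005] shift units [ 0.0099 -0.0002  0.    ] turn units -0.0002 clock 27.75 q [-0.06  0.09  1.76  0.    1.29 -0.17]
[-0.45949488  3.89843303  5.07774523]
```

{"fn": "arm_command", "kwargs": {
  "rows": "0 0.003 0 0 0 0 0;0 0.003 0 0 0 0 0;0 0 0 0 0 0 0;0 0 0 0 0 0 0"
}}

```text
clock: 28.25
tcp_pos: [616.0, -9.5, 16.3]
tcp_rot: [0.668, 0.744, -0.0, 0.0]
ft_force: [0.6, -3.4, 4.0]
gripper_width: 18.9
grasp_force: 30.0
```

{"fn": "arm_command", "kwargs": {
  "rows": "0 0.001 0 0 0 0 0;0 0 0 0 0 0 0;0 0 0 0 0 0 0"
}}

```text
clock: 28.62
tcp_pos: [615.9, -8.7, 16.3]
tcp_rot: [0.668, 0.744, 0.0, 0.0]
ft_force: [0.6, -4.1, 4.9]
gripper_width: 18.9
grasp_force: 30.0
```

{"fn": "arm_command", "kwargs": {
  "rows": "0 0.001 0 0 0 0 0;0 0 0 0 0 0 0;0 0 0 0 0 0 0"
}}

```text
clock: 29.0
tcp_pos: [615.8, -7.9, 16.3]
tcp_rot: [0.668, 0.744, 0.0, 0.0]
ft_force: [-0.2, -3.7, 5.2]
gripper_width: 19.2
grasp_force: 30.0
```

{"fn": "arm_command", "kwargs": {
  "rows": "0 0.0008 0 0 0 0 0;0 0 0 0 0 0 0;0 0 0 0 0 0 0"
}}

```text
clock: 29.38
tcp_pos: [615.7, -7.3, 16.3]
tcp_rot: [0.668, 0.744, 0.0, 0.0]
ft_force: [-0.0, -4.0, 5.1]
gripper_width: 19.0
grasp_force: 30.0
```

{"fn": "arm_command", "kwargs": {
  "rows": "0 0.0008 0 0 0 0 0;0 0 0 0 0 0 0;0 0 0 0 0 0 0"
}}

```text
clock: 29.75
tcp_pos: [615.7, -6.7, 16.4]
tcp_rot: [0.668, 0.744, -0.0, 0.0]
ft_force: [0.3, -4.6, 4.5]
gripper_width: 19.0
grasp_force: 30.0
```

{"fn": "arm_command", "kwargs": {
  "rows": "0 0.0008 0 0 0 0 0;0 0 0 0 0 0 0;0 0 0 0 0 0 0"
}}

```text
clock: 30.12
tcp_pos: [615.7, -6.6, 16.3]
tcp_rot: [0.668, 0.744, -0.0, 0.001]
ft_force: [1.9, -9.4, 4.0]
gripper_width: 18.7
grasp_force: 30.0
```

{"fn": "arm_command", "kwargs": {
  "rows": "0 0.0008 0 0 0 0 0;0 0 0 0 0 0 0;0 0 0 0 0 0 0"
}}

```text
clock: 30.5
tcp_pos: [615.7, -6.5, 16.4]
tcp_rot: [0.668, 0.744, -0.001, 0.001]
ft_force: [1.3, -12.4, 3.1]
gripper_width: 18.7
grasp_force: 30.0
```

{"fn": "arm_command", "kwargs": {
  "rows": "0 -0.001 0 -0.0003 0 0 0;0 0 0 0 0 0 0;0.38 0 0 0 0 0 0;0.38 0 0 0 0 0 0;0.38 0 0 0 0 0 0;0.38 0 0 0 0 0 0"
}}

```text
clock: 31.25
tcp_pos: [615.4, -5.9, 16.3]
tcp_rot: [0.668, 0.744, -0.0, -0.0]
ft_force: [0.2, -0.2, -0.3]
gripper_width: 35.5
grasp_force: 0.0
```

Run:
```python
from h import *
goto(608.7,59.1,180,1.679)
s=monitor.read_state();print(s['ft_force'],s['gripper_width'],s['grasp_force'])
```

```text
tcp [615.4  -5.9  16.3] yaw 1.6792 tilt [-0.0003  0.0002] shift units [ 0.0817  0.0004 -0.2046] turn units 0.0001 clock 31.25 q [-0.05  0.09  1.76  0.    1.29 -0.16]
[ 0.17100686 -0.16001368 -0.28091427] 35.50360803717363 0.0
```

{"fn": "arm_command", "kwargs": {
  "rows": "0.38 0 0 -0.02 0 0 0;0.38 0 0 -0.05 0 0 0;0.38 0 0 -0.06 0 0 0;0.38 0 0 -0.05 0 0 0;0.38 0 0 -0.035 0 0 0;0.38 0 0 0 0 0 0;0.38 0 0 0 0 0 0;0.38 0 0 0 0 0 0"
}}

```text
clock: 32.25
tcp_pos: [615.1, -6.0, 187.4]
tcp_rot: [0.668, 0.744, -0.001, -0.001]
ft_force: [-0.1, 0.0, -0.3]
gripper_width: 35.0
grasp_force: 0.0
```

Run:
```python
from h import *
goto(608.7,59.1,180,1.679)
p=grab('wrist');g=cv2.cvtColor(p['frame'],cv2.COLOR_RGB2GRAY)
c=proj(p,[[608.7,59.1,196]])[0];print('knob pred',c,p['frame'].shape)
for z,n in((47,'bar')):
    for a in(-92,-60,-20,0): 
        X=np.array([606.8,77])+ (a-28)*np.array([-.108,.994]); print(a,proj(p,[[*X,z]])[0].round())
x0,y0=int(c[0]),int(c[1])
for y in range(max(y0-24,0),y0+26,3): print(y,''.join('%4d'%v for v in g[y,x0-30:x0+32:2]))
for k in spotter.masks_of(p,'bar')[:2]: print(k['conf'],k['bbox'])
T=[]
for i in range(4): grab('side'); T.append(monitor.read_state()['wrist_torque'])
print(np.round(T,4))
```

```text
tcp [615.1  -6.  187.4] yaw 1.6791 tilt [-0.0016  0.0001] shift units [0.0817 0.0009 0.0092] turn units 0.0001 clock 32.25 q [-0.05 -0.01  1.58  0.    1.58 -0.16]
knob pred [257.56091651 114.83525603] (384, 512, 3)Traceback (most recent call last):
  File "<stdin>", line 5, in <module>
TypeError: cannot unpack non-iterable int object
```

Run:
```python
from h import *
p=grab('wrist');f=p['frame'];g=cv2.cvtColor(f,cv2.COLOR_RGB2GRAY)
s,t,R=pose();print(t)
c=proj(p,[[608.7,59.1,196]])[0];print('knob pred',c)
x0,y0=int(c[0]),int(c[1])
for y in range(y0-26,y0+28,3): print(y,''.join('%4d'%v for v in g[y,x0-32:x0+34:2]))
T=[]
for i in range(4): grab('side'); T.append(monitor.read_state()['wrist_torque'])
print(np.round(T,4))
for k in spotter.masks_of(p,'bar')[:2]: print(k['conf'],k['bbox'])
for a in(-92,28): 
    X=np.array([606.8,77])+ (a-28)*np.array([-.108,.994]); print(a,proj(p,[[*X,46]])[0].round())
hsv=cv2.cvtColor(f,cv2.COLOR_RGB2HSV).astype(int)
m=(hsv[...,1]>140)&(hsv[...,2]>120)&(abs(hsv[...,0]-28)<8);m[:y0-40]=0;m[y0+40:]=0;m[:,:x0-40]=0;m[:,x0+40:]=0
n,l,st,ce=cv2.connectedComponentsWithStats(m.astype(np.uint8));print([(st[i].tolist(),ce[i].round(1).tolist()) for i in range(1,n) if st[i,4]>3])
```

```text
[615.247467    -6.01745403 187.60774474]
knob pred [257.45692477 114.80325003]
88   31  33  33  31  33  33  32  52  99 166 176 163 164 164 167 168 169 169 171 171 172 174 176 165 113  60  57  55  13  19  41  61  63
91   33  34  32  32  33  33  36 168 177 175 168 157 157  94 117 122 126 112  76 111 163 170 173 175 175 161  52  55  14  20  41  60  63
94   34  33  32  32  29  30  91  96  96  96  91 111 216 245 242 237 238 235 232 212 228 125 162 171 173 174 153  50  12  18  42  61  62
97   33  33  34  31  31  81 100 101 100  93 248 242 241 235 237 232 227 229 177 213 238 238 239 132 169 122 172 131   8  23  42  61  62
100   33  33  33  33  41  99 101 100  98 144 141 143 129  28  20  59  38  86 169 124 227 238 239 239 141 166 172 169  32  20  43  61  62
103   31  32  30  31  48  98  99  84 147 147 148  67  46  90 103  91  93 130 213 214  63  76 241 234 239  90  92 172  73  19  44  60  62
106   32  33  31  31  63  98  98 137 146 143 104  85  97 129 209 226 225 212 211 131  97  97  56 224 235 231 144 152 111  18  43  61  61
109   33  30  32  31  76  98  97 139 142 108  86  93 211 237 231 2
[... 981 characters left out ...]
  94  23  28  26  25  62  46  12  25  47  57  59
133   53  45  46  46  47  47  48  48  53  53  25 103 154 123  81  83  82  79  83  80  78  74  52  51  37  52  56  40  13  27  47  59  59
136   53  50  46  45  47  48  47  56  55  57  26 111 172 169 160 165 164 156 137 138 155 127  48  49  51  50  51  50  20  28  49  55  57
139   53  44  45  46  50  50  55  55  56  54  25 107 170 166 167 170 169 164 172 168 171 102  53  51  52  52  52  52  49  25  48  55  54
[[-0.0772  0.0902  0.0059]
 [-0.0626  0.1056 -0.0168]
 [-0.1003  0.0409 -0.0218]
 [-0.0776  0.107  -0.0147]]Traceback (most recent call last):
  File "<stdin>", line 10, in <module>
ValueError: only the last four pictures can be asked about
```

{"fn": "arm_command", "kwargs": {
  "rows": "0.38 0.03 0 0 0 0 0;0.38 0.0317 0.0005 0 0 0 0;0.38 0.02 0.0005 0 0 0 0;0.38 0 0 0 0 0 -0.17;0.38 0 0 0 0 0 -0.17;0.38 0 0 0 0 0 -0.17;0.38 0 0 0 0 0 -0.17;0.38 0 0 0 0 0 -0.17;0.38 0 0 0 0 0 -0.17;0.38 0 0 0 0 0 -0.17;0.38 0 0 0 0 0 -0.17;0.38 0 0 0 0 0 -0.17;0.38 0 0 0 0 0 -0.17;0.38 0 0 0 0 0 -0.17;0.38 0 0 0 0 0 -0.17;0.38 0 0 0 0 0 -0.17;0.38 0 0 0 0 0 -0.17;0.38 0 0 0 0 0 -0.17;0.38 0 0 0 0 0 -0.17"
}}

```text
clock: 34.92
tcp_pos: [609.3, 59.0, 188.4]
tcp_rot: [-0.641, 0.768, -0.0, -0.0]
ft_force: [-0.5, -0.2, -0.1]
gripper_width: 35.4
grasp_force: 0.0
```

Run:
```python
from h import *
goto(608.8,59.1,152,-1.9)
T=[]
for i in range(6): grab('side'); T.append(monitor.read_state()['wrist_torque'])
print(np.mean(T,0).round(4),np.std(T,0).round(4))
goto(608.8,59.1,152,-1.9)
```

```text
tcp [609.3  59.  188.4] yaw -1.7499 tilt [-0.0001 -0.0001] shift units [-0.0001  0.0006  0.0455] turn units 0.1433 clock 34.925 q [ 0.05 -0.02  1.59 -0.    1.58 -2.91]
[ 0.0779  0.0812 -0.0037] [0.0289 0.0386 0.0262]
tcp [609.3  59.  188.5] yaw -1.7593 tilt [-0.     -0.0001] shift units [-0.      0.0006  0.0456] turn units 0.1344 clock 35.225 q [ 0.05 -0.02  1.59 -0.    1.58 -2.9 ]
```

{"fn": "arm_command", "kwargs": {
  "rows": "0.38 0 0.0006 0.02 0 0 0;0.38 0 0 0.02 0 0 0;0.38 0 0 0.008 0 0 0;0.38 0 0 0 0 0 0;0.38 0 0 0 0 0 0;0 0 0 0 0 0 0;0 0 0 0 0 0 0;0 0 0 0 0 0 0;0 0 0 0 0 0 0"
}}

```text
clock: 36.35
tcp_pos: [608.7, 59.2, 150.3]
tcp_rot: [-0.639, 0.769, 0.0, 0.0]
ft_force: [-2.6, 0.5, 3.8]
gripper_width: 15.6
grasp_force: 30.0
```

```bash
cat >> h.py <<'E'
def tq(n=5):
    A=[]
    for i in range(n):
        grab('side');s=monitor.read_state();A.append([s['wrist_torque'][2],s['joint_torque'][5]])
    s=monitor.read_state();R=Rn.from_quat(s['tcp_rot']).as_matrix()
    print('tz,j6',np.mean(A,0).round(5),'sd',np.std(A,0).round(5),'yaw',np.arctan2(R[1,0],R[0,0]).round(4),'f',s['ft_force'].round(1),'pos',s['tcp_pos'].round(1),'q6',s['qpos'][5].round(3),'w',s['gripper_width'].round(1),s['grasp_force'].round(),'t',s['clock'])
E
python3 -c "
from h import *
tq()"
```

```text
Traceback (most recent call last):
  File "h.py", line 30, in tq
    print('tz,j6',np.mean(A,0).round(5),'sd',np.std(A,0).round(5),'yaw',np.arctan2(R[1,0],R[0,0]).round(4),'f',s['ft_force'].round(1),'pos',s['tcp_pos'].round(1),'q6',s['qpos'][5].round(3),'w',s['gripper_width'].round(1),s['grasp_force'].round(),'t',s['clock'])
                                                                                                                                                                                                 ^^^^^^^^^^^^^^^^^^^^^^^^
AttributeError: 'float' object has no attribute 'round'
```

{"fn": "arm_command", "kwargs": {
  "rows": "0 0 0 0 0 0 0.17;0 0 0 0 0 0 0.17;0 0 0 0 0 0 0.17;0 0 0 0 0 0 0.17;0 0 0 0 0 0 0.17;0 0 0 0 0 0 0.17;0 0 0 0 0 0 0.17;0 0 0 0 0 0 0.17;0 0 0 0 0 0 0"
}}

```text
clock: 37.72
tcp_pos: [609.0, 58.9, 150.3]
tcp_rot: [0.019, 1.0, -0.0, 0.0]
ft_force: [-2.1, -2.0, 4.8]
gripper_width: 15.2
grasp_force: 30.0
```

```bash
sed -i "s/s\['gripper_width'\].round(1),s\['grasp_force'\].round()/s['gripper_width'],s['grasp_force']/" h.py
python3 -c "
from h import *
tq(6)"
```

```text
tz,j6 [0.0057  0.20244] sd [0.02726 0.42136] yaw 3.1061 f [-1.1 -3.6  5.5] pos [609.   59.  150.3] q6 -1.48 w 15.00913907965913 30.00253736972809 t 38.025
```

{"fn": "arm_command", "kwargs": {
  "rows": "0 0 0 0 0 0 0.17;0 0 0 0 0 0 0"
}}

```text
clock: 38.28
tcp_pos: [608.9, 58.9, 150.3]
tcp_rot: [0.108, 0.994, -0.0, 0.0]
ft_force: [-1.2, -1.7, 6.0]
gripper_width: 15.0
grasp_force: 30.0
```

```bash
python3 -c "
from h import *
tq(6)"
```

```text
tz,j6 [-0.01519  0.12472] sd [0.02324 0.23412] yaw 2.928 f [-1.  -2.5  4.6] pos [608.9  58.9 150.2] q6 -1.302 w 15.031813479086436 30.004184246063232 t 38.575
```

```bash
python3 -c "
from h import *
for i in range(10):
    grab('side');s=monitor.read_state();print(s['joint_torque'][5].round(4),s['joint_velocities'][5].round(4),s['qpos'][5].round(5))
"
```

```text
-0.0201 -0.0006 -1.3022
-0.0202 -0.0006 -1.30221
-0.0202 0.0021 -1.30222
-0.0202 0.0012 -1.3022
-0.0202 -0.0007 -1.3022
-0.0203 0.0016 -1.30216
-0.0202 0.0002 -1.30216
-0.0202 0.0009 -1.30222
-0.0202 -0.0005 -1.30219
-0.0202 -0.0006 -1.30219
```

Once settled, the joint-6 torque is a clean signal: 0.0202 N m, the free-turning value. I'll step the knob and watch for 0.036.

{"fn": "arm_command", "kwargs": {
  "rows": "0 0 0 0 0 0 0.17;0 0 0 0 0 0 0.17;0 0 0 0 0 0 0.17;0 0 0 0 0 0 0;0 0 0 0 0 0 0;0 0 0 0 0 0 0;0 0 0 0 0 0 0;0 0 0 0 0 0 0"
}}

```text
clock: 40.08
tcp_pos: [608.9, 58.8, 150.2]
tcp_rot: [0.365, 0.931, -0.0, 0.0]
ft_force: [-2.4, -4.1, 6.7]
gripper_width: 15.2
grasp_force: 30.0
```

```bash
python3 -c "
from h import *
tq(2)"
```

```text
tz,j6 [-0.02577 -0.01993] sd [3.06e-03 1.00e-05] yaw 2.3939 f [-2.4 -3.7  6.1] pos [608.9  58.8 150.3] q6 -0.768 w 15.331592748207624 30.00705510377884 t 40.175
```

{"fn": "arm_command", "kwargs": {
  "rows": "0 0 0 0 0 0 0.17;0 0 0 0 0 0 0.17;0 0 0 0 0 0 0.17;0 0 0 0 0 0 0;0 0 0 0 0 0 0;0 0 0 0 0 0 0;0 0 0 0 0 0 0;0 0 0 0 0 0 0"
}}

```text
clock: 41.18
tcp_pos: [608.7, 58.8, 150.2]
tcp_rot: [0.598, 0.802, -0.0, 0.0]
ft_force: [-3.4, -4.7, 6.9]
gripper_width: 15.2
grasp_force: 30.0
```

```bash
python3 -c "
from h import *
tq(2)"
```

```text
tz,j6 [-0.01646 -0.02008] sd [2.93e-03 6.00e-05] yaw 1.8597 f [-2.8 -3.3  5.8] pos [608.7  58.7 150.2] q6 -0.234 w 14.988910420899279 30.007689893245697 t 41.275
```

{"fn": "arm_command", "kwargs": {
  "rows": "0 0 0 0 0 0 0.17;0 0 0 0 0 0 0.17;0 0 0 0 0 0 0.17;0 0 0 0 0 0 0;0 0 0 0 0 0 0;0 0 0 0 0 0 0;0 0 0 0 0 0 0;0 0 0 0 0 0 0"
}}

```text
clock: 42.28
tcp_pos: [608.6, 58.8, 150.3]
tcp_rot: [0.788, 0.615, -0.0, 0.0]
ft_force: [-4.6, -4.8, 6.6]
gripper_width: 15.2
grasp_force: 30.0
```

```bash
python3 -c "
from h import *
tq(2)"
```

```text
tz,j6 [-0.02722 -0.02059] sd [1.485e-02 2.000e-05] yaw 1.3257 f [-4.1 -4.2  5.6] pos [608.6  58.8 150.2] q6 0.3 w 15.1328120188534 30.00534474849701 t 42.375
```

{"fn": "arm_command", "kwargs": {
  "rows": "0 0 0 0 0 0 0.17;0 0 0 0 0 0 0.17;0 0 0 0 0 0 0.17;0 0 0 0 0 0 0;0 0 0 0 0 0 0;0 0 0 0 0 0 0;0 0 0 0 0 0 0;0 0 0 0 0 0 0"
}}

```text
clock: 43.38
tcp_pos: [608.5, 58.8, 150.2]
tcp_rot: [0.923, 0.386, -0.0, 0.0]
ft_force: [-4.3, -3.0, 6.3]
gripper_width: 15.1
grasp_force: 30.0
```

```bash
python3 -c "
from h import *
tq(2)"
```

```text
tz,j6 [ 0.0062 -0.0212] sd [0.00541 0.     ] yaw 0.7917 f [-5.3 -3.4  6.3] pos [608.6  58.8 150.2] q6 0.834 w 14.898379150180087 30.001363456249237 t 43.475
```

{"fn": "arm_command", "kwargs": {
  "rows": "0 0 0 0 0 0 0.17;0 0 0 0 0 0 0.17;0 0 0 0 0 0 0.17;0 0 0 0 0 0 0;0 0 0 0 0 0 0;0 0 0 0 0 0 0;0 0 0 0 0 0 0;0 0 0 0 0 0 0"
}}

```text
clock: 44.48
tcp_pos: [608.5, 59.0, 150.2]
tcp_rot: [0.992, 0.128, -0.0, 0.0]
ft_force: [-5.8, -3.1, 5.9]
gripper_width: 15.1
grasp_force: 30.0
```

```bash
python3 -c "
from h import *
tq(2)"
```

```text
tz,j6 [-0.00248 -0.01188] sd [3.583e-02 2.000e-05] yaw 0.2577 f [-5.8 -2.4  7.1] pos [608.5  58.9 150.2] q6 1.368 w 15.466896934227934 30.002962946891785 t 44.575
```

{"fn": "arm_command", "kwargs": {
  "rows": "0 0 0 0 0 0 0.08;0 0 0 0 0 0 0;0 0 0 0 0 0 0;0 0 0 0 0 0 0;0 0 0 0 0 0 0"
}}

```text
clock: 45.2
tcp_pos: [608.5, 58.9, 150.2]
tcp_rot: [0.996, 0.087, -0.0, 0.0]
ft_force: [-5.1, -3.4, 6.4]
gripper_width: 15.2
grasp_force: 30.0
```

```bash
python3 -c "
from h import *
tq(2)"
```

```text
tz,j6 [ 0.0052  -0.00698] sd [8.5e-04 1.0e-05] yaw 0.1739 f [-5.7 -3.7  6.9] pos [608.5  58.9 150.2] q6 1.452 w 14.954099232923593 30.003615617752075 t 45.3
```

{"fn": "arm_command", "kwargs": {
  "rows": "0.3 0 0 0 0 0 0;0.3 0 0 0 0 0 0;0.3 0 0 0 0 0 0;0.3 0 0 -0.02 0 0 0;0.3 0 0 -0.03 0 0 0;0.3 -0.04 0 0 0 0 0;0.3 -0.05 0 0 0 0 0;0.3 0 0 0 0 0 0;0.3 0 0 0 0 0 0"
}}

```text
clock: 46.42
tcp_pos: [538.3, 46.9, 191.1]
tcp_rot: [0.996, 0.085, 0.001, 0.0]
ft_force: [0.8, -0.1, -0.1]
gripper_width: 28.0
grasp_force: 0.0
```

```bash
cat > look.py <<'E'
from h import *
p=grab('wrist');f=p['frame'];cv2.imwrite('pics/k.png',f[:,:,::-1])
hsv=cv2.cvtColor(f,cv2.COLOR_RGB2HSV).astype(int)
K=np.array([608.75,59.1]);c=proj(p,[[*K,196],[*K,168]]);print('centre px',c.round(1))
ys,xs=np.nonzero((abs(hsv[...,0]-28)<7)&(hsv[...,1]>110)&(hsv[...,2]>90))
uv=np.c_[xs,ys]
k=np.linalg.norm(uv-c[0],axis=1)<45;uv=uv[k]
for z,a,b in((196,1.5,7.5),(168,8.3,12.8)):
    P=onz(p,uv,z)[:,:2]-K;r=np.hypot(*P.T);s=(r>a)&(r<b);th=np.arctan2(P[s,1],P[s,0])
    print(z,s.sum(),'mean ang',np.angle(np.exp(1j*th).mean()).round(3),'spread',abs(np.exp(1j*th).mean()).round(3),np.histogram(th,12,(-np.pi,np.pi))[0])
n,l,st,ce=cv2.connectedComponentsWithStats(((abs(hsv[...,0]-28)<7)&(hsv[...,1]>110)&(hsv[...,2]>90)).astype(np.uint8)[int(c[0][1])-40:int(c[0][1])+40,int(c[0][0])-40:int(c[0][0])+40])
print([(st[i].tolist()) for i in range(1,n) if st[i,4]>4],'origin',int(c[0][0])-40,int(c[0][1])-40)
goto(608.75,59.1,150.2,0)
E
python3 look.py
```

```text
centre px [[256.3 102.8]
 [256.3 100.3]]
196 49 mean ang -2.958 spread 0.984 [39  2  0  0  0  0  0  0  0  0  0  8]
168 30 mean ang -2.99 spread 0.996 [29  0  0  0  0  0  0  0  0  0  0  1]
[[38, 42, 5, 18, 72]] origin 216 62
tcp [538.5  47.  190.7] yaw 0.1712 tilt [0.0008 0.    ] shift units [0.0891 0.     0.0507] turn units 0.1635 clock 46.475 q [ 0.04 -0.18  1.73  0.    1.59  1.44]
```

{"fn": "arm_command", "kwargs": {
  "rows": "0.3 0.04 0 0 0 0 -0.0;0.3 0.049 0 0 0 0 0;0.3 0 0 0 0 0 -0.17;0.3 0 0 0 0 0 -0.17;0.3 0 0 0 0 0 -0.17;0.3 0 0 0 0 0 -0.17;0.3 0 0 0 0 0 -0.17;0.3 0 0 0 0 0 -0.17;0.3 0 0 0 0 0 -0.17;0.3 0 0 0 0 0 -0.17;0.3 0 0 0 0 0 -0.17;0.3 0 0 0 0 0 -0.17;0.3 0 0 0 0 0 -0.17;0.3 0 0 0 0 0 -0.17;0.3 0 0 0 0 0 -0.17;0.3 0 0 0 0 0 -0.17;0.3 0 0 0 0 0 -0.17;0.3 0 0 0 0 0 -0.17;0.3 0 0 0 0 0 -0.17;0.3 0 0 0 0 0 -0.11"
}}

```text
clock: 48.98
tcp_pos: [608.7, 59.1, 189.8]
tcp_rot: [-0.088, 0.996, 0.0, -0.0]
ft_force: [0.4, -0.3, 0.3]
gripper_width: 27.8
grasp_force: 0.0
```

{"fn": "arm_command", "kwargs": {
  "rows": "0.3 0 0 0 0 0 0;0.3 0 0 0 0 0 0;0.3 0 0 0 0 0 0"
}}

```text
clock: 49.35
tcp_pos: [608.1, 59.0, 190.0]
tcp_rot: [-0.085, 0.996, 0.0, -0.0]
ft_force: [-0.6, -0.6, 0.3]
gripper_width: 27.8
grasp_force: 0.0
```

```bash
python3 -c "
from h import *
goto(608.75,59.1,150.2,3.313)"
```

```text
tcp [608.1  59.  190. ] yaw -2.972 tilt [-0.0002  0.    ] shift units [-0.0008 -0.0001  0.0497] turn units -0.0017 clock 49.35 q [ 0.06 -0.02  1.59  0.    1.58 -1.69]
```

{"fn": "arm_command", "kwargs": {
  "rows": "0.3 -0.0008 0 0.025 0 0 0;0.3 0 0 0.02 0 0 0;0.3 0 0 0.0047 0 0 0;0.3 0 0 0 0 0 0;0.3 0 0 0 0 0 0;0 0 0 0 0 0 0;0 0 0 0 0 0 0;0 0 0 0 0 0 0"
}}

```text
clock: 50.35
tcp_pos: [608.8, 59.0, 150.7]
tcp_rot: [-0.085, 0.996, -0.0, 0.0]
ft_force: [-0.2, -1.1, 1.9]
gripper_width: 15.4
grasp_force: 30.0
```

```bash
cat > ln.py <<'E'
from h import *
p=grab('wrist');f=p['frame'];hsv=cv2.cvtColor(f,cv2.COLOR_RGB2HSV).astype(int)
s=monitor.read_state();R=Rn.from_quat(s['tcp_rot']).as_matrix();K=np.array([608.75,59.1])
e=proj(p,[[*(K+r*R[:2,0]),z] for r,z in((9,168),(12,168),(7.5,196))]);print(e.round(1).tolist())
m=((abs(hsv[...,0]-28)<7)&(hsv[...,1]>110)&(hsv[...,2]>80));y0=int(e[1][1])
w=np.zeros_like(m);w[y0-40:y0+40,205:310]=1
n,l,st,ce=cv2.connectedComponentsWithStats((m&w).astype(np.uint8))
for i in range(1,n):
    if st[i,4]>4:
        P=onz(p,[ce[i]],168)[0,:2]-K; print(st[i].tolist(),ce[i].round(1),'ang rel tool',np.round((np.arctan2(P[1],P[0])-np.arctan2(R[1,0],R[0,0])+np.pi)%(2*np.pi)-np.pi,3),'r',np.hypot(*P).round(1))
print('j6',s['joint_torque'][5].round(4),'q6',s['qpos'][5].round(3),'t',s['clock'],s['gripper_width'],s['ft_force'].round(1))
E
python3 ln.py
```

```text
[[256.7, 220.2], [256.7, 215.1], [256.7, 245.5]]
[205, 175, 17, 11, 159] [212.4 179.6] ang rel tool 0.631 r 39.9
[256, 198, 4, 24, 94] [257.5 209.3] ang rel tool -0.029 r 15.4
[254, 225, 6, 30, 128] [256.9 240.2] ang rel tool -3.103 r 3.2
[304, 243, 6, 10, 38] [307.3 246.6] ang rel tool -1.816 r 29.6
j6 0.0026 q6 -1.687 t 50.4 15.633040023110935 [ 0.6 -0.7  3.4]
```

{"fn": "arm_command", "kwargs": {
  "rows": "0 0 0 0 0 0 0.17;0 0 0 0 0 0 0.17;0 0 0 0 0 0 0.17;0 0 0 0 0 0 0;0 0 0 0 0 0 0"
}}

```text
clock: 51.02
tcp_pos: [608.8, 58.9, 150.6]
tcp_rot: [0.179, 0.984, -0.0, 0.0]
ft_force: [-0.7, -3.5, 5.2]
gripper_width: 14.8
grasp_force: 30.0
```

```bash
python3 ln.py
```

```text
[[256.7, 220.1], [256.7, 215.0], [256.8, 245.4]]
[205, 180, 28, 34, 463] [215.5 197.3] ang rel tool 0.786 r 31.5
[245, 199, 6, 25, 86] [247.  211.5] ang rel tool 0.36 r 15.0
[255, 225, 4, 19, 75] [256.5 234.1] ang rel tool 0.186 r 0.6
[304, 240, 6, 4, 12] [306.6 241.7] ang rel tool -1.716 r 28.4
[254, 245, 6, 10, 48] [256.7 249.3] ang rel tool -3.141 r 8.9
j6 -0.1586 q6 -1.156 t 51.075 15.058260697808239 [ 0.3 -2.4  5.2]
```

The thimble line has moved in the picture from x=257 to 247, so the ratchet has slipped by about 0.4–0.5 rad. I'll add a quarter radian.

{"fn": "arm_command", "kwargs": {
  "rows": "0 0 0 0 0 0 0.12;0 0 0 0 0 0 0.12;0 0 0 0 0 0 0;0 0 0 0 0 0 0;0 0 0 0 0 0 0;0 0 0 0 0 0 0"
}}

```text
clock: 51.82
tcp_pos: [608.8, 58.9, 150.6]
tcp_rot: [0.301, 0.954, -0.0, 0.0]
ft_force: [0.4, -3.7, 5.7]
gripper_width: 15.3
grasp_force: 30.0
```

```bash
python3 ln.py
```

```text
[[256.7, 220.0], [256.7, 215.0], [256.7, 245.4]]
[205, 186, 30, 42, 522] [217.5 208.6] ang rel tool 0.937 r 26.5
[241, 202, 7, 24, 76] [243.1 214.3] ang rel tool 0.541 r 14.5
[254, 225, 6, 29, 119] [256.6 239.5] ang rel tool 3.119 r 2.8
[308, 250, 2, 4, 7] [308.6 251.7] ang rel tool -1.911 r 31.3
j6 -0.005 q6 -0.904 t 51.875 15.228105554260376 [-0.1 -3.5  5.5]
```

{"fn": "arm_command", "kwargs": {
  "rows": "0.35 0 0 0 0 0 0;0.35 0 0 0 0 0 0;0.35 0 0 0 0 0 0;0.35 0 0 -0.02 0 0 0;0.35 0 0 -0.03 0 0 0;0.35 -0.04 0 0 0 0 0;0.35 -0.05 0 0 0 0 0;0.35 0 0 0 0 0 0;0.35 0 0 0 0 0 0"
}}

```text
clock: 53.0
tcp_pos: [667.3, 17.8, 190.9]
tcp_rot: [0.302, 0.953, 0.0, 0.0]
ft_force: [-0.7, 0.9, -0.8]
gripper_width: 32.3
grasp_force: 0.0
```

```bash
sed -i '/^goto/d' look.py; python3 look.py; python3 -c "
from h import *
s,t,R=pose();print(t,s['ft_force'].round(1),s['clock'],np.arctan2(R[1,0],R[0,0]))
q=grab('top')
for k in spotter.masks_of(q,'bar')[:2]: print(k['conf'],k['bbox'])
X=np.array([606.8,77]);u=np.array([-.108,.994]);print(proj(q,[[*(X-120*u),46],[*(X-60*u),46],[*X,46]]).round(1))"
```

```text
centre px [[256.4 102.3]
 [256.4  99.8]]
196 57 mean ang 2.597 spread 0.976 [ 2  0  0  0  0  0  0  0  0  0 33 22]
168 26 mean ang -3.012 spread 0.998 [26  0  0  0  0  0  0  0  0  0  0  0]
[[26, 22, 7, 7, 26], [38, 24, 5, 17, 72]] origin 216 62
[667.14084683  18.01760421 190.95791375] [0.4 0.1 0.3] 53.05 2.527622074017532
0.6 [228.0, 182.4, 244.6, 195.0]
[[243.7 185.5]
 [215.  188.3]
 [186.4 191.1]]
```

```bash
python3 -c "
from h import *
q=grab('top');f=q['frame'];hsv=cv2.cvtColor(f,cv2.COLOR_RGB2HSV).astype(int)
c=f[176:202,222:250].astype(int)
for r in range(0,26): print(176+r,(c[r,:,0]-c[r,:,2]).tolist())
print(proj(q,[[682,-59,40],[557,-70,40]]))
"
```

```text
176 [-10, -13, -13, -10, -12, -12, -5, -4, -3, -4, -1, -1, 6, 3, 2, 3, 6, 5, 6, 4, 3, 3, 4, 4, 1, 4, 3, 4]
177 [-11, -9, -13, -6, -14, -10, -9, -1, 2, 2, 1, 4, 3, 4, 4, 3, 3, 3, 5, 3, 3, 3, 3, 2, 2, 0, 2, 3]
178 [-8, -13, -14, -16, -11, -9, -3, 4, 4, 4, 6, 4, 2, 3, 2, 2, 2, 1, 3, 0, 2, 2, 3, 4, 2, 2, 4, 3]
179 [-9, -10, -10, -14, -14, -6, 1, 7, 7, 3, 4, 2, 3, 5, 1, 4, 4, 4, 4, 6, 6, 3, 4, 1, 3, 3, 1, 4]
180 [-9, -14, -8, -13, -11, -8, 1, 7, 5, 3, 2, 9, 11, 15, 17, 22, 25, 27, 25, 30, 31, 19, 9, 1, 2, 1, 6, 2]
181 [-11, -13, -10, -12, -11, -6, 5, 13, 17, 18, 25, 36, 39, 46, 53, 56, 61, 64, 64, 66, 67, 53, 22, 2, 1, 4, -1, 5]
182 [-12, -14, -16, -14, -12, -4, 24, 45, 46, 49, 59, 71, 73, 77, 79, 81, 84, 85, 84, 86, 86, 72, 39, 7, 3, 4, 2, 4]
183 [-8, -11, -14, -8, -18, 3, 40, 64, 69, 69, 79, 87, 88, 89, 89, 88, 90, 89, 89, 90, 89, 78, 43, 6, -1, 2, 3, 6]
184 [-12, -10, -13, -10, -11, 1, 42, 69, 74, 77, 84, 90, 91, 90, 91, 91, 91, 90, 89, 91, 88, 80, 47, 7, 0, 4, 4, 4]
185 [-8, -9, -10, -10, -11, 3, 41, 69, 77, 75, 82, 87, 93, 92, 89, 90, 90, 89, 91, 90, 90, 81, 48, 9, 0, 3, 3, 2]
186 [-
[... 1121 characters left out ...]
 1, 1, 3]
196 [-12, -9, -5, -11, -7, -10, -3, -4, 2, -4, -4, -2, -2, 2, 3, -1, 4, 0, 2, 1, 2, 7, -1, -3, -1, 3, 3, 2]
197 [-10, -14, -13, -18, -11, -7, -6, -3, 0, 1, 2, 2, 1, 4, 1, 1, 1, -1, 1, 2, -2, -2, 2, 2, 1, 3, 0, 0]
198 [-12, -9, -12, -6, -13, -8, -4, 2, 2, -3, 0, 1, 1, 2, 0, 2, -2, 2, 3, 3, 3, 4, 1, 1, 1, 1, 1, -1]
199 [-10, -10, -13, -12, -10, -9, -3, 1, 0, -1, 0, 0, 1, 2, 1, -2, -1, 3, 3, 1, 1, -6, 0, 2, -2, 1, 1, 0]
200 [-15, -8, -9, -15, -16, -8, -3, 0, 2, -1, 2, 2, -1, 1, -2, 4, 2, 3, -1, 1, 5, 0, 1, 2, -1, 0, 1, 1]
201 [-14, -9, -7, -9, -11, -10, -4, 0, 5, -1, -3, 1, 4, 0, 3, 1, -3, 3, -1, -2, 0, -1, 0, 1, 0, -2, 0, -1]
[[252.15916844 156.80113872]
 [256.78379811 216.01065429]]
```

```bash
python3 -c "
from h import *
print(env.sign_off())"
```

```text
the job is handed in; nothing more can be done
None
```

The bar is gauged and the job is handed in at about 53 s of the 72 s. The bar butts against the back stop, lies straight and is let go, and the spindle is down on it with about 0.7 rad of ratchet slip. The hand-in returned no verdict.

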